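# Roll the four-way tube rack over to its wide holes and set it against the stop

### The arm

A 7-joint arm with a two-finger parallel gripper is mounted at the origin on a cart in front of the work surface, level with it; the furniture and walls round the work are solid. World frame = base frame: x ahead of the robot, y to its left, z up, the work surface at z = 0. Lengths are in m, angles in rad, forces in N, time in s.
With the tool pointing down it reaches from about 0.4 to 0.85 m from the base axis. Payload 10.4 kg.
Tool frame: the origin (TCP) lies between the finger pads; the fingertips stand tcp_to_tips ahead of it and the grasp point (between the pads) lies 8 mm behind it (tcp_to_tips is the distance from the TCP to the fingertips, in m); z points along the fingers, y is the line along which they close (so a half turn about z gives the same grasp; the last joint's range is limited). The gripper opens to 85 mm and grips with 20 to 120 N. Pads are 22 mm wide; open, the fingers measure 114 mm over their backs; the gripper's body (76 mm by 85 mm) begins 54 mm behind the grasp point. The pads swing forward as they close: fully open they stand 13 mm farther back than shut.
Start: joints at [-1.254, 0.332, -0.065, 1.46, 0.022, 1.35, -0.088], TCP at [0.208, 0.589, 0.242] pointing down, gripper open.
Joint ranges: [-2.6, 2.6], [-0.5, 2.12], [-1.47, 1.34], [0.16, 2.42], [-1.27, 4.41], [0.06, 2.06], [-2.6, 2.6]. Speed limits (rad/s): [2.22, 2.22, 2.79, 2.79, 3.14, 3.14, 3.14].

### API

Orientations are given as a unit quaternion [x, y, z, w].
In Python, from workcell import * gives the robot as it stands.
- The arm moves only by the tool apply_moves, never from a script. Its argument "rows" is a list of rows, each an object of numbers: "x", "y", "z": the shift along the tool's x, y, z in mm; "ax", "ay", "az": the turn, a rotation vector about the tool's x, y, z in degrees; "gripper": the closure, from 0 (fully open) to 1 (shut). A call has 1 to 5 rows; each row shifts and turns the commanded pose from where the row before left it, along the tool's axes as they then stand; what a row does not reach is not made up. A row lasts 1/12 s, in which the tool goes at most 41.7 mm and 7.16 degrees, less where a joint would pass 70% of its speed; a pose out of reach is approached as far as the arm can. A call with a gripper value outside its range is refused whole. The fingers move at their own pace and stop on an object; "newtons" is the grip in N (left out, the last holds). Time passes only in rows, so rows that do not move let the fingers close. It gives the time, the measured TCP pose, the force, the opening and the grip force at its end, in the units of the state.
- get_obs(): the state, without advancing time (a new reading comes with each control period).
- camera(name): name is "side" or "top" or "wrist"; returns a dict with "color" (384x512x3 uint8, red, green, blue), "fov_y" (degrees; the focal length in pixels is half the picture's height over the tangent of half this angle, whatever the lens; pixels are square), "cx", "cy" (the principal point, pixels), "rvec" (rotation vector, rad) and "tvec" (3), from world to camera coordinates, as OpenCV has them. Camera axes: x right, y down, z forward; pixel columns grow to the right and rows downward; lengths in m; the calibration is good to about 2 mm. A picture is of the moment at which its call begins. There is no depth.
- hand_in(): hands the job in; it is judged then, once.
The state is a dict: "clock": time; "joint_pos": joint angles; "joint_velocities": joint speeds; "tau": joint torques, N m; "position": TCP position; "ee_rot": TCP orientation; "ft_force": force on the tool from outside, world axes, zero at the start; "torque": the same for the moment, N m; "grip_width": opening from 0.0 (shut) to 1.0 (fully open); "grasp_force": force on a finger pad.
Only numpy, scipy, OpenCV 4.12 (cv2) and the standard library are available. Lean on these libraries where they do the work, as an engineer would, in place of code of your own. Each camera call takes 0.05 s, during which the arm holds its last target. There are 200 camera calls.

### The job

Roll the four-way tube rack over its long edges towards the aluminium stop bar, two faces on, one face at a time, until the orange face with the widest holes is on top. Let it down gently onto each face, neither dropping it nor lifting it off the mat, and let it come to rest on the first before going on. Then slide it home so that its long side stands flush against the side of the stop bar, and leave the other things alone.

Things in the scene. Friction and masses are not known exactly. Their poses are not given: they have to be found in the camera images.
- rack: square-section block 68 x 68 x 90 mm, 0.25 to 0.5 kg. Origin at its centre; x along its length, y, z out of the long faces. +z (on top at first): white, 25 holes of 8 mm; -z (beneath, wanted on top): orange, 9 holes of 18 mm; +y and -y: blue, 16 holes of 11 mm. Holes 6 mm deep at most: treat all faces as flat. It stands on a dark 2 mm non-slip mat, friction about 0.8 to 1.2.
- stop_bar: aluminium bar fixed to the bench, 180 long (its x) x 20 wide (y) x 30 mm high, both long sides alike. Origin under its middle, on the bench, under the 2 mm mat. It stands left or right of the rack, within 0.22 rad of parallel, with room for two rolls and a gap of some centimetres; the petri dish is on the other side.
- petri_dish: closed glass petri dish, 67 mm across, 18 mm high, loose; to be left alone. Origin under its middle.
- timer: small white kitchen timer, 58 x 68 x 19 mm, loose, behind the rack; to be left alone. Origin under its middle.
- flask: conical glass flask, 65 mm across, 108 mm high, loose, behind the rack; to be left alone. Origin under its middle.
- dropper: brown dropper bottle, 50 mm across, 97 mm high, loose, to the right at the back; to be left alone. Origin under its middle.
- wash_bottle: white wash bottle with a red head, 69 x 93 x 156 mm, loose, at the back on the right; to be left alone. Origin under its middle.

How it is judged:
On the way, in this order (a step that is already met when the one before it is completed fails the run):
1. the rack rests on its first side face, the orange face at its side (angle between rack's own z axis and vertical between 1.5 and 1.64 rad and height (world z) of rack below 0.039 m and angular speed of rack below 0.1 rad/s), for 0.2 s.
2. the rack rests with its orange face on top (angle between rack's own z axis and vertical above 3.07 rad and height (world z) of rack below 0.039 m and angular speed of rack below 0.1 rad/s), for 0.2 s.
At the end, for the whole second after the job is handed in: the rack rests on the mat with its orange face on top (within 4 degrees), its long side against a long side of the stop bar: gap at the middle under 4 mm, parallel within 0.05 rad, its middle within 60 mm of the bar's middle along the bar, at rest (angle between rack's own z axis and vertical above 3.07 rad and height (world z) of rack below 0.039 m and y of rack in the frame of stop_bar between -0.048 and 0.048 m and x of rack in the frame of stop_bar between -0.06 and 0.06 m and angle between the x axis of rack and the x axis of stop_bar, either way round below 0.05 rad and linear speed of rack below 0.01 m/s); the robot touches nothing.
It fails at once if the rack was dropped or flung over (it turned faster than 4.5 rad/s; a free fall from its balance reaches 9) (angular speed of rack above 4.5 rad/s).
It fails at once if the rack was lifted off the mat (its middle above 62 mm; rolling over an edge brings it to 50 mm) (height (world z) of rack above 0.062 m).
It fails at once if the petri dish was disturbed (moved 20 mm) (distance of petri_dish from where it was at the start of the episode above 0.02 m).
It fails at once if another thing was disturbed (moved 20 mm) (distance of any of timer, flask, dropper, wash_bottle from where it was at the start of the episode above 0.02 m).
It also fails if it takes over 72 s, if anything falls off the work surface, if the arm or the gripper's body presses on something with over 40 N, if the wrist force passes 120 N, or if a joint passes its speed limit or range.

## Working session

There is one attempt and no reset: what is moved stays moved. The work goes in short steps, Python scripts to look and compute and a tool call to move; the robot and the scene stay as the last step left them, time stands still between calls to the robot, and variables do not carry over. Pictures are saved under pics/ and viewed, at most 10 in all, crops included, and the job is handed in when it is done.

Besides the shell and the picture viewer there is one more tool, called after "Emit:" by a JSON object that holds its "api" and its "payload". apply_moves: Moves the arm, as the interface text tells. Its arguments: {"type":"object","properties":{"rows":{"type":"array","items":{"type":"object","properties":{"x":{"type":"number"},"y":{"type":"number"},"z":{"type":"number"},"ax":{"type":"number"},"ay":{"type":"number"},"az":{"type":"number"},"gripper":{"type":"number"}}}},"newtons":{"type":"number"}},"required":["rows"]}

```bash
ls; mkdir -p pics; python3 - <<'E'
from workcell import *
import cv2,json
o=get_obs();print(o)
for n in("top","side"):
    c=camera(n);cv2.imwrite(f"pics/{n}0.png",c["color"][:,:,::-1]);print({k:v for k,v in c.items() if k!="color"})
E
```

```text
pics
{'clock': 0.0, 'joint_pos': array([-1.25356511,  0.33288323, -0.06471277,  1.46099702,  0.0216193 ,
        1.34988797, -0.08848923]), 'joint_velocities': array([ 2.40786955e-04,  5.94018435e-04, -1.19141183e-03, -6.51606184e-05,
       -1.36076813e-03, -1.50478017e-04,  4.70742143e-05]), 'tau': array([-5.77367809e-04, -6.25444365e+01,  4.89124004e-02, -3.91603160e+01,
        1.62517279e-02,  9.86047875e-03,  1.86343954e-05]), 'position': array([0.20820734, 0.58889638, 0.24148227]), 'ee_rot': array([ 1.69074855e-01,  9.85602935e-01, -7.34921781e-04, -8.31046311e-05]), 'ft_force': array([-0.55458621, -1.03866676, -0.63665048]), 'torque': array([-0.06032616, -0.00578412,  0.05602716]), 'grasp_force': 0.0, 'grip_width': 1.0032004980447673}
{'fov_y': 54.917449233083225, 'cx': 254.70044097622574, 'cy': 199.57549719889613, 'rvec': array([ 2.15548182, -2.1685286 ,  0.11422216]), 'tvec': array([4.23712734e-04, 6.05162012e-01, 9.69329239e-01])}
{'fov_y': 52.956150960073956, 'cx': 251.63020277329574, 'cy': 191.05052116375845, 'rvec': array([ 1.29798701, -2.52804571,  0.67559776]), 'tvec': array([0.33567376, 0.4263002 , 1.17171794])}
```

View pics/top0.png

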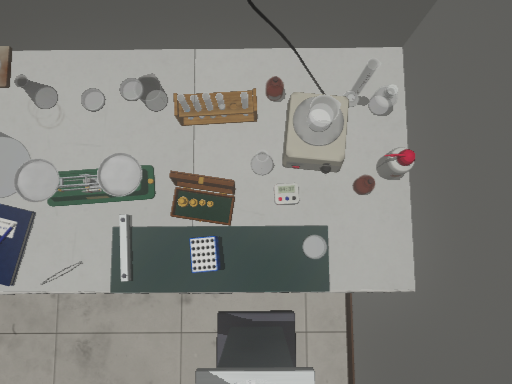

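View pics/side0.png

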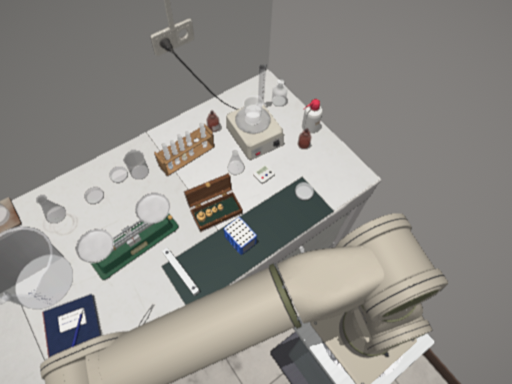

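Top view: the bar is at about (125,248), the rack at (204,254) with its white face up, the petri dish at (315,247) and the timer at (287,194). The next step is to measure the rack and bar.

```bash
cat > h.py <<'E'
from workcell import *
import cv2, numpy as np
def ray(c,uv,z):
    f=192/np.tan(np.radians(c["fov_y"])/2); R=cv2.Rodrigues(c["rvec"])[0]
    d=R.T@np.array([(uv[0]-c["cx"])/f,(uv[1]-c["cy"])/f,1]); C=-R.T@c["tvec"]
    return C+d*(z-C[2])/d[2]
def proj(c,P):
    f=192/np.tan(np.radians(c["fov_y"])/2); K=np.array([[f,0,c["cx"]],[0,f,c["cy"]],[0,0,1]])
    return cv2.projectPoints(np.array(P,float).reshape(-1,3),c["rvec"],c["tvec"],K,None)[0][:,0]
def blob(c,mask,box,z):
    m=np.zeros(mask.shape,np.uint8);x0,y0,x1,y1=box;m[y0:y1,x0:x1]=mask[y0:y1,x0:x1]*255
    m=cv2.morphologyEx(m,cv2.MORPH_CLOSE,np.ones((5,5)))
    k=max(cv2.findContours(m,0,1)[0],key=cv2.contourArea)
    P=np.array([ray(c,p,z)[:2] for p in k[:,0]]).astype(np.float32)
    return cv2.minAreaRect(P*1000)
E
python3 - <<'E'
from h import *
c=camera("top");I=c["color"].astype(int)
print(ray(c,(254,199),0),ray(c,(315,247),.018),ray(c,(287,194),.019))
br=I.min(2)>150
print("rack",blob(c,br,(185,230,225,280),.070)); print("bar",blob(c,br,(113,205,138,290),.030))
cv2.imwrite("pics/crop.png",cv2.resize(c["color"][195:300,100:340,::-1],None,fx=3.3,fy=3.3,interpolation=2))
E
```

```text
[ 0.61051857 -0.0011097   0.        ] [ 0.47627634 -0.16614488  0.018     ] [ 0.62167101 -0.09229973  0.019     ]
rack ((461.1535949707031, 130.70770263671875), (83.17813873291016, 61.62384796142578), 4.888775825500488)
bar ((493.00262451171875, 347.3229675292969), (202.25567626953125, 65.47826385498047), 1.690601110458374)
```

View pics/crop.png

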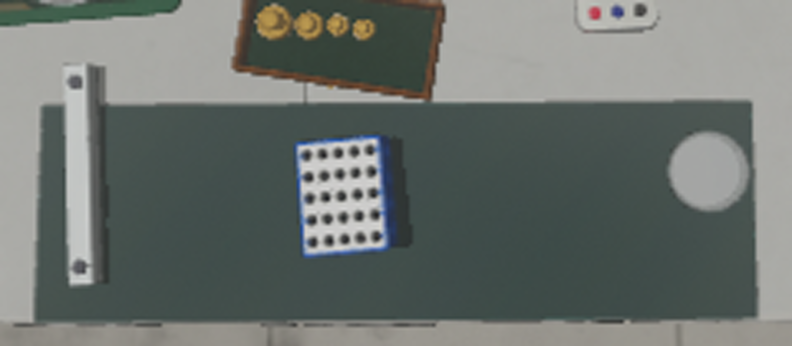

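The crop shows the bar's top corners near (64,66), (89,64), (94,284) and (69,286). The rack's top corners are near (297,143), (382,136), (388,247) and (305,255), and the petri dish is at (708,172).

```bash
python3 - <<'E'
from h import *
c=camera("top")
def f(P,z):
    P=np.array([ray(c,(100+(p[0]+.5)/3.3-.5,195+(p[1]+.5)/3.3-.5),z)[:2] for p in P])*1000
    print(P.round(1).tolist(),P.mean(0).round(1),np.linalg.norm(P-np.roll(P,-1,0),axis=1).round(1),
     "ang from x deg",[np.degrees(np.arctan2(*(a-b)[::-1])).round(1) for a,b in((P[0],P[3]),(P[1],P[2]))])
f([(64,66),(89,64),(94,284),(69,286)],.030)
f([(297,143),(382,136),(388,247),(305,255)],.070)
f([(708,172)]*4,.018)
o=get_obs();print(proj(c,[.208,.589,.0]))
E
```

```text
[[566.7, 365.6], [568.2, 345.0], [390.2, 335.2], [388.7, 355.4]] [478.5 350.3] [ 20.6 178.2  20.2 178.2] ang from x deg [np.float64(3.3), np.float64(3.2)]
[[502.2, 165.5], [507.2, 98.8], [421.4, 93.7], [415.7, 158.1]] [461.6 129. ] [66.8 86.  64.7 86.8] ang from x deg [np.float64(4.9), np.float64(3.5)]
[[476.9, -164.0], [476.9, -164.0], [476.9, -164.0], [476.9, -164.0]] [ 476.9 -164. ] [0. 0. 0. 0.] ang from x deg [np.float64(0.0), np.float64(0.0)]
[[ 35.7379372  348.88605353]]
```

```bash
cat >> h.py <<'E'
from scipy.spatial.transform import Rotation as Rn
psi=np.radians(4.0)   # rack long axis from world x
def pose(): 
    o=get_obs(); return o["position"]*1000, Rn.from_quat(o["ee_rot"]), o
def Rt(lean,p=None):  # lean>0: body towards -y (rack frame)
    p=psi if p is None else p
    return Rn.from_rotvec([0,0,p])*Rn.from_matrix(np.diag([-1.,1,-1]))*Rn.from_rotvec([-np.radians(lean),0,0])
def delta(p,R,pt,Rg):
    return R.inv().apply(np.array(pt)-p).round(1),np.degrees((R.inv()*Rg).as_rotvec()).round(1)
E
python3 - <<'E'
from h import *
import workcell
print([n for n in dir(workcell) if n[0]!='_'], getattr(workcell,'tcp_to_tips',None))
p,R,o=pose()
print(delta(p,R,p,Rt(35)), delta(p,Rt(35),[462,70,170],Rt(35)), delta(p,R,[462,70,240],Rt(35)))
E
```

```text
['MotionError', 'camera', 'get_obs', 'hand_in', 'tcp_to_tips'] 0.011
(array([0., 0., 0.]), array([-34.5,   7.2, -22.7])) (array([-216.9, -479.9, -248.3]), array([0., 0., 0.])) (array([-412.3, -404.8,    2.2]), array([-34.5,   7.2, -22.7]))
```

Emit:
{"api": "apply_moves", "payload": {"rows": [{"x": -20,"y": -19,"gripper": 0.53},{"x": -28,"y": -27.5,"gripper": 0.53},{"x": -28,"y": -27.5,"gripper": 0.53},{"x": -28,"y": -27.5,"gripper": 0.53},{"x": -28,"y": -27.5,"gripper": 0.53}]}}

```text
invalid input at $.rows[0]: expected keys x, y, z, ax, ay, az, gripper
```

Emit:
{"api": "apply_moves", "payload": {"rows": [{"x": -28,"y": -27.5},{"x": -28,"y": -27.5},{"x": -28,"y": -27.5},{"x": -28,"y": -27.5},{"x": -28,"y": -27.5}]}}

```text
invalid input at $.rows[0]: expected keys x, y, z, ax, ay, az, gripper
```

Emit:
{"api": "apply_moves", "payload": {"rows": [{"x": -28,"y": -27.5},{"x": -28,"y": -27.5},{"x": -28,"y": -27.5},{"x": -28,"y": -27.5},{"x": -28,"y": -27.5}]}}

```text
invalid input at $.rows[0]: expected keys x, y, z, ax, ay, az, gripper
```

Emit:
{"api": "apply_moves", "payload": {"rows": [{"ax": -5.7,"ay": 1.2,"az": -3.8},{"ax": -5.7,"ay": 1.2,"az": -3.8},{"ax": -5.7,"ay": 1.2,"az": -3.8},{"ax": -5.7,"ay": 1.2,"az": -3.8},{"ax": -5.7,"ay": 1.2,"az": -3.8}]}}

```text
invalid input at $.rows[0]: expected keys x, y, z, ax, ay, az, gripper
```

Emit:
{"api": "apply_moves", "payload": {"rows": [{"ax": -5.7,"ay": 1.2,"az": -3.8},{}]}}

```text
invalid input at $.rows[0]: expected keys x, y, z, ax, ay, az, gripper
```

```bash
python3 - <<'E'
from h import *
p,R,o=pose();print(p,o["joint_pos"].round(2),o["grip_width"],o["ft_force"],o["clock"])
# D edge in rack frame: centre (462,129.5), D at y-34, z 70
c=np.array([462,129.5]);n=np.array([-np.sin(psi),np.cos(psi)])
w=85*o["grip_width"];lean=35;L=np.radians(lean);ext=11-4
D=np.array([*(c-34*n),70])
# M in (n,z): midpoint of A(0,-w sin) and B(w cos,0)
M=D+np.array([*(n*w*np.cos(L)/2),-w*np.sin(L)/2]); 
T=M-ext*Rt(lean).apply([0,0,1])
print(w,D,T,delta(p,R,T,Rt(lean)))
cc=camera("wrist");cv2.imwrite("pics/w1.png",cc["color"][:,:,::-1])
E
```

```text
[208.24740599 589.10102789 241.86876302] [-1.25  0.33 -0.06  1.46  0.02  1.35 -0.09] 1.000838452090908 [0.62061374 0.69434535 0.24796892] 0.2
85.07126842772718 [464.37172011  95.58282229  70.        ] [462.2212594  126.33584322  51.33662682] (array([-393.7, -351.5,  190.8]), array([-34.5,   7.2, -22.7]))
```

View pics/w1.png

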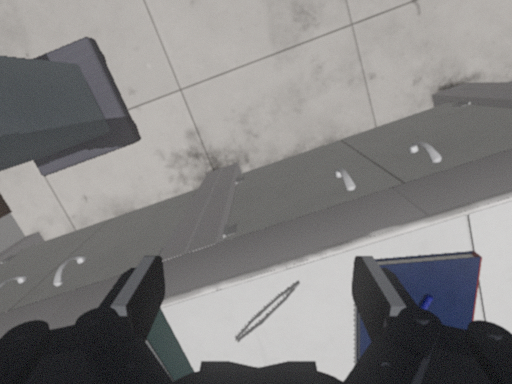

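The moves were refused because every row needs all seven keys. The wrist picture therefore only shows the start pose: front bench edge, tweezers at about (267,310), and finger pads at (150,270) and (370,270).

Emit:
{"api": "apply_moves", "payload": {"rows": [{"x": -20,"y": -19,"z": 0,"ax": 0,"ay": 0,"az": 0,"gripper": 0.53},{"x": -28,"y": -27.5,"z": 0,"ax": 0,"ay": 0,"az": 0,"gripper": 0.53},{"x": -28,"y": -27.5,"z": 0,"ax": 0,"ay": 0,"az": 0,"gripper": 0.53},{"x": -28,"y": -27.5,"z": 0,"ax": 0,"ay": 0,"az": 0,"gripper": 0.53},{"x": -28,"y": -27.5,"z": 0,"ax": 0,"ay": 0,"az": 0,"gripper": 0.53}]}}

```text
clock: 0.67
position: [0.2903, 0.4219, 0.2422]
ee_rot: [0.169, 0.986, 0.0, -0.0]
ft_force: [1.6, 0.3, 0.1]
grip_width: 0.471
grasp_force: 0.0
```

Emit:
{"api": "apply_moves", "payload": {"rows": [{"x": -28,"y": -27.5,"z": 0,"ax": 0,"ay": 0,"az": 0,"gripper": 0.53},{"x": -28,"y": -27.5,"z": 0,"ax": 0,"ay": 0,"az": 0,"gripper": 0.53},{"x": -28,"y": -27.5,"z": 0,"ax": 0,"ay": 0,"az": 0,"gripper": 0.53},{"x": -28,"y": -27.5,"z": 0,"ax": 0,"ay": 0,"az": 0,"gripper": 0.53},{"x": -28,"y": -27.5,"z": 0,"ax": 0,"ay": 0,"az": 0,"gripper": 0.53}]}}

```text
clock: 1.08
position: [0.3763, 0.2455, 0.2425]
ee_rot: [0.169, 0.986, 0.0, 0.0]
ft_force: [0.5, 0.7, 0.3]
grip_width: 0.471
grasp_force: 0.0
```

Emit:
{"api": "apply_moves", "payload": {"rows": [{"x": -28,"y": -27.5,"z": 0,"ax": 0,"ay": 0,"az": 0,"gripper": 0.53},{"x": -28,"y": -27.5,"z": 0,"ax": 0,"ay": 0,"az": 0,"gripper": 0.53},{"x": -28,"y": -27.5,"z": 0,"ax": 0,"ay": 0,"az": 0,"gripper": 0.53},{"x": -28,"y": -27.5,"z": 0,"ax": 0,"ay": 0,"az": 0,"gripper": 0.53},{"x": -28,"y": -27.5,"z": 0,"ax": 0,"ay": 0,"az": 0,"gripper": 0.53}]}}

```text
clock: 1.5
position: [0.4625, 0.0691, 0.2426]
ee_rot: [0.169, 0.986, 0.0, 0.0]
ft_force: [2.1, 1.1, -0.4]
grip_width: 0.47
grasp_force: 0.0
```

Emit:
{"api": "apply_moves", "payload": {"rows": [{"x": 0,"y": 0,"z": 0,"ax": -5.7,"ay": 1.2,"az": -3.8,"gripper": 0.53},{"x": 0,"y": 0,"z": 0,"ax": -5.7,"ay": 1.2,"az": -3.8,"gripper": 0.53},{"x": 0,"y": 0,"z": 0,"ax": -5.7,"ay": 1.2,"az": -3.8,"gripper": 0.53},{"x": 0,"y": 0,"z": 0,"ax": -5.7,"ay": 1.2,"az": -3.8,"gripper": 0.53},{"x": 0,"y": 0,"z": 0,"ax": -5.7,"ay": 1.2,"az": -3.8,"gripper": 0.53}]}}

```text
clock: 1.92
position: [0.4626, 0.0707, 0.2435]
ee_rot: [-0.001, 0.968, 0.252, -0.007]
ft_force: [-0.3, 1.0, -1.2]
grip_width: 0.468
grasp_force: 0.0
```

Emit:
{"api": "apply_moves", "payload": {"rows": [{"x": 0,"y": 0,"z": 0,"ax": -5.7,"ay": 1.2,"az": -3.8,"gripper": 0.53},{"x": 0,"y": 0,"z": 0,"ax": 0,"ay": 0,"az": 0,"gripper": 0.53},{"x": 0,"y": 0,"z": 0,"ax": 0,"ay": 0,"az": 0,"gripper": 0.53}]}}

```text
clock: 2.17
position: [0.4621, 0.0699, 0.2412]
ee_rot: [-0.03, 0.955, 0.296, -0.012]
ft_force: [0.3, 0.1, -0.0]
grip_width: 0.471
grasp_force: 0.0
```

```bash
cat >> h.py <<'E'
def goal(cy,lean,w,ext,gapz=0,gapy=0,cx=462):
    c=np.array([cx,cy]);n=np.array([-np.sin(psi),np.cos(psi)]);L=np.radians(lean)
    D=np.array([*(c-34*n),70.]);M=D+np.array([*(n*(w*np.cos(L)/2-gapy)),-w*np.sin(L)/2+gapz])
    return M-ext*Rt(lean).apply([0,0,1])
E
python3 - <<'E'
from h import *
p,R,o=pose();print(p,o["joint_pos"].round(2),o["grip_width"],o["ft_force"],o["clock"])
w=85*o["grip_width"];print(w)
T=goal(129.5,35,w,7,12,10);print(T,delta(p,R,T,Rt(35)))
cc=camera("wrist");cv2.imwrite("pics/w2.png",cc["color"][:,:,::-1])
E
```

```text
[462.06435037  69.90648422 241.23970968] [-0.52  0.07  0.7   1.92 -0.64  1.39  2.01] 0.47121261897865924 [ 0.33692347  0.1161625  -0.03364962] 2.1667
40.05307261318603
[464.20502006  97.9667441   76.24731498] (array([ -4.9, -70.4, 151.8]), array([-0.5, -0.1, -0.4]))
```

View pics/w2.png

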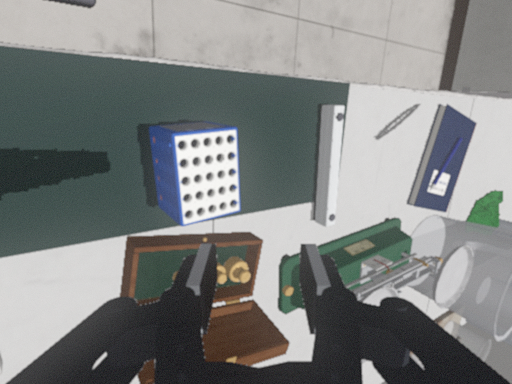

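The wrist view shows the rack's white face near (176,137), (237,127), (240,212), (184,220). The bar is on the right at (330,165), and the wooden box stands behind, clear of the fingers' path.

Emit:
{"api": "apply_moves", "payload": {"rows": [{"x": -1,"y": -14,"z": 30,"ax": 0,"ay": 0,"az": 0,"gripper": 0.53},{"x": -1,"y": -14,"z": 30,"ax": 0,"ay": 0,"az": 0,"gripper": 0.53},{"x": -1,"y": -14,"z": 30,"ax": 0,"ay": 0,"az": 0,"gripper": 0.53},{"x": -1,"y": -14,"z": 30,"ax": 0,"ay": 0,"az": 0,"gripper": 0.53},{"x": -1,"y": -14,"z": 28,"ax": 0,"ay": 0,"az": 0,"gripper": 0.53}]}}

```text
clock: 2.63
position: [0.4646, 0.0998, 0.0798]
ee_rot: [-0.034, 0.954, 0.297, -0.012]
ft_force: [-0.0, 0.7, -0.8]
grip_width: 0.472
grasp_force: 0.0
```

```bash
python3 - <<'E'
from h import *
p,R,o=pose();print(p,o["ft_force"])
c=camera("wrist"); print([ (ray(c,q,.07)*1000).round(0).tolist() for q in ((100,100),(400,100))])
c0=c["color"];cv2.imwrite("pics/w3.png",c0[:,:,::-1])
t=camera("side");cv2.imwrite("pics/s3.png",cv2.resize(t["color"][150:320,130:360,::-1],None,fx=3,fy=3))
E
```

```text
[464.55825864  99.81352556  79.79922744] [-0.00871248  0.70549006 -0.75717069]
[[393.0, 40.0, 70.0], [385.0, 205.0, 70.0]]
```

View pics/w3.png

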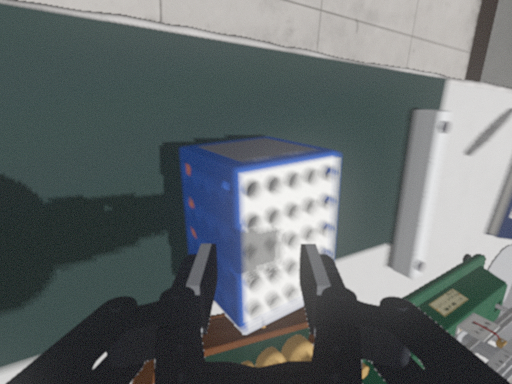

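The corner edge runs from (240,165) to (247,333) and sits between the fingers at (205,280) and (315,280).

```bash
python3 - <<'E'
from h import *
c=camera("wrist");P=[(ray(c,q,.07)*1000) for q in ((240,165),(247,333),(340,155))];print(np.round(P,1))
p,R,o=pose();print(p,o["ft_force"],delta(p,R,p,Rt(35)),delta(p,R,p+[0,0,-1],R)[0],delta(p,R,p+[0,1,0],R)[0],R.apply([0,0,1]))
E
```

```text
[[414.4  93.3  70. ]
 [503.  101.7  70. ]
 [412.9 155.9  70. ]]
[463.52462084  99.1209585   79.99246857] [ 0.08240278 -0.31854787  1.24005744] (array([0., 0., 0.]), array([-0.4, -0.4, -0.1])) [-0.  -0.6  0.8] [-0.1  0.8  0.6] [-0.04609973  0.56532633 -0.82357814]
```

Emit:
{"api": "apply_moves", "payload": {"rows": [{"x": 4,"y": -3.4,"z": 5,"ax": 0,"ay": 0,"az": -0.7,"gripper": 0.53},{"x": 0,"y": -1.7,"z": 2.5,"ax": 0,"ay": 0,"az": 0,"gripper": 0.53},{"x": 0,"y": -0.6,"z": 0.8,"ax": 0,"ay": 0,"az": 0,"gripper": 0.53},{"x": 0,"y": 0,"z": 0,"ax": 0,"ay": 0,"az": 0,"gripper": 0.53}]}}

```text
clock: 3.12
position: [0.4617, 0.0978, 0.0721]
ee_rot: [-0.039, 0.954, 0.298, -0.009]
ft_force: [0.4, -0.5, 0.1]
grip_width: 0.472
grasp_force: 0.0
```

Emit:
{"api": "apply_moves", "payload": {"rows": [{"x": 0,"y": -0.6,"z": 0.8,"ax": 0,"ay": 0,"az": 0,"gripper": 0.53},{"x": 0,"y": 0,"z": 0,"ax": 0,"ay": 0,"az": 0,"gripper": 0.53}]}}

```text
clock: 3.28
position: [0.4613, 0.0976, 0.0703]
ee_rot: [-0.039, 0.954, 0.298, -0.009]
ft_force: [0.6, -0.1, 0.4]
grip_width: 0.473
grasp_force: 0.0
```

Emit:
{"api": "apply_moves", "payload": {"rows": [{"x": 0,"y": -0.6,"z": 0.8,"ax": 0,"ay": 0,"az": 0,"gripper": 0.53},{"x": 0,"y": 0,"z": 0,"ax": 0,"ay": 0,"az": 0,"gripper": 0.53}]}}

```text
clock: 3.45
position: [0.461, 0.0975, 0.0687]
ee_rot: [-0.039, 0.954, 0.297, -0.009]
ft_force: [-0.1, 0.2, -0.3]
grip_width: 0.468
grasp_force: 0.0
```

Emit:
{"api": "apply_moves", "payload": {"rows": [{"x": 0,"y": -0.6,"z": 0.8,"ax": 0,"ay": 0,"az": 0,"gripper": 0.53},{"x": 0,"y": 0,"z": 0,"ax": 0,"ay": 0,"az": 0,"gripper": 0.53}]}}

```text
clock: 3.62
position: [0.4609, 0.0975, 0.0675]
ee_rot: [-0.039, 0.954, 0.297, -0.01]
ft_force: [-0.8, -0.6, 0.8]
grip_width: 0.467
grasp_force: 0.0
```

Emit:
{"api": "apply_moves", "payload": {"rows": [{"x": 0,"y": -0.9,"z": 1.3,"ax": 0,"ay": 0,"az": 0,"gripper": 0.53},{"x": 0,"y": 0,"z": 0,"ax": 0,"ay": 0,"az": 0,"gripper": 0.53}]}}

```text
clock: 3.78
position: [0.4611, 0.0975, 0.0662]
ee_rot: [-0.039, 0.954, 0.298, -0.009]
ft_force: [-1.0, -1.1, 3.8]
grip_width: 0.468
grasp_force: 1.7
```

Emit:
{"api": "apply_moves", "payload": {"rows": [{"x": 0,"y": -0.6,"z": 0.8,"ax": 0,"ay": 0,"az": 0,"gripper": 0.53},{"x": 0,"y": 0,"z": 0,"ax": 0,"ay": 0,"az": 0,"gripper": 0.53}]}}

```text
clock: 3.95
position: [0.4612, 0.0975, 0.0659]
ee_rot: [-0.039, 0.954, 0.298, -0.009]
ft_force: [-3.1, -3.6, 10.6]
grip_width: 0.467
grasp_force: 5.4
```

Emit:
{"api": "apply_moves", "payload": {"rows": [{"x": 0,"y": -0.6,"z": 0.8,"ax": 0,"ay": 0,"az": 0,"gripper": 0.53},{"x": 0,"y": 0,"z": 0,"ax": 0,"ay": 0,"az": 0,"gripper": 0.53}]}}

```text
clock: 4.12
position: [0.4612, 0.0976, 0.0656]
ee_rot: [-0.039, 0.953, 0.299, -0.009]
ft_force: [-5.5, -4.2, 18.2]
grip_width: 0.47
grasp_force: 9.4
```

Emit:
{"api": "apply_moves", "payload": {"rows": [{"x": 0,"y": -0.6,"z": 0.8,"ax": 0,"ay": 0,"az": 0,"gripper": 0.53},{"x": 0,"y": 0,"z": 0,"ax": 0,"ay": 0,"az": 0,"gripper": 0.53}]}}

```text
clock: 4.28
position: [0.4613, 0.0976, 0.0654]
ee_rot: [-0.039, 0.953, 0.3, -0.009]
ft_force: [-9.2, -6.6, 27.8]
grip_width: 0.475
grasp_force: 13.8
```

Emit:
{"api": "apply_moves", "payload": {"rows": [{"x": 0,"y": 2,"z": -3,"ax": 0,"ay": 0,"az": 0,"gripper": 0.53},{"x": 0,"y": 3.3,"z": 2.3,"ax": 0,"ay": 0,"az": 0,"gripper": 0.53},{"x": 0,"y": 3.3,"z": 2.3,"ax": 0,"ay": 0,"az": 0,"gripper": 0.53},{"x": 0,"y": 0,"z": 0,"ax": 0,"ay": 0,"az": 0,"gripper": 0.53}]}}

```text
clock: 4.62
position: [0.46, 0.1064, 0.0664]
ee_rot: [-0.04, 0.954, 0.298, -0.01]
ft_force: [0.7, 1.7, 1.0]
grip_width: 0.473
grasp_force: 0.4
```

Emit:
{"api": "apply_moves", "payload": {"rows": [{"x": 0,"y": 0.9,"z": 0.6,"ax": 0,"ay": 0,"az": 0,"gripper": 0.53},{"x": 0,"y": 0,"z": 0,"ax": 0,"ay": 0,"az": 0,"gripper": 0.53}]}}

```text
clock: 4.78
position: [0.46, 0.1067, 0.0664]
ee_rot: [-0.039, 0.954, 0.297, -0.01]
ft_force: [-0.1, -0.2, 0.6]
grip_width: 0.468
grasp_force: 0.2
```

Emit:
{"api": "apply_moves", "payload": {"rows": [{"x": 0,"y": 0.9,"z": 0.6,"ax": 0,"ay": 0,"az": 0,"gripper": 0.53},{"x": 0,"y": 0,"z": 0,"ax": 0,"ay": 0,"az": 0,"gripper": 0.53}]}}

```text
clock: 4.95
position: [0.46, 0.1075, 0.0665]
ee_rot: [-0.039, 0.954, 0.297, -0.01]
ft_force: [-0.4, 0.4, -0.4]
grip_width: 0.467
grasp_force: 0.2
```

Emit:
{"api": "apply_moves", "payload": {"rows": [{"x": 0,"y": 0.9,"z": 0.6,"ax": 0,"ay": 0,"az": 0,"gripper": 0.53},{"x": 0,"y": 0,"z": 0,"ax": 0,"ay": 0,"az": 0,"gripper": 0.53}]}}

```text
clock: 5.12
position: [0.4601, 0.1081, 0.0665]
ee_rot: [-0.039, 0.954, 0.297, -0.009]
ft_force: [0.0, -3.3, 0.7]
grip_width: 0.47
grasp_force: 1.3
```

```bash
cat > roll.py <<'E'
from h import *
def rows(l0,l1,N,w=40,ext=9.5,dm=1.5,th1=90):
    P=[]
    for i in range(N+1):
        th=np.radians(th1*i/N); l=np.radians(l0+(l1-l0)*i/N); lp=l+th; d=min(1,4*i/N)*dm
        D=68*np.array([np.sin(th)-np.cos(th),np.sin(th)+np.cos(th)])
        a=np.array([-np.sin(th),-np.cos(th)]); b=np.array([np.cos(th),-np.sin(th)])
        M=D+w*np.sin(lp)/2*a+w*np.cos(lp)/2*b
        tz=np.array([np.sin(l),-np.cos(l)]);ty=np.array([np.cos(l),np.sin(l)])
        P.append((M-(ext+d)*tz,ty,tz))
    acc=np.zeros(2)
    return [(np.dot(P[i+1][0]-P[i][0],P[i][1]).round(1),np.dot(P[i+1][0]-P[i][0],P[i][2]).round(1)) for i in range(N)],P[-1][0]-P[0][0]
if __name__=="__main__":
    r,t=rows(35,-30,26);print(*r,t,sep="\n")
E
python3 roll.py; python3 -c "
from h import *
p,R,o=pose();print(p,o['ft_force'],delta(p,R,p,Rt(35)))"
```

```text
(np.float64(4.7), np.float64(-0.6))
(np.float64(4.7), np.float64(-0.5))
(np.float64(4.7), np.float64(-0.5))
(np.float64(4.7), np.float64(-0.4))
(np.float64(4.7), np.float64(-0.4))
(np.float64(4.7), np.float64(-0.4))
(np.float64(4.7), np.float64(-0.2))
(np.float64(4.7), np.float64(-0.0))
(np.float64(4.7), np.float64(0.0))
(np.float64(4.7), np.float64(0.1))
(np.float64(4.7), np.float64(0.1))
(np.float64(4.7), np.float64(0.2))
(np.float64(4.7), np.float64(0.2))
(np.float64(4.7), np.float64(0.2))
(np.float64(4.7), np.float64(0.3))
(np.float64(4.7), np.float64(0.3))
(np.float64(4.7), np.float64(0.4))
(np.float64(4.7), np.float64(0.4))
(np.float64(4.7), np.float64(0.5))
(np.float64(4.7), np.float64(0.5))
(np.float64(4.7), np.float64(0.6))
(np.float64(4.7), np.float64(0.6))
(np.float64(4.7), np.float64(0.7))
(np.float64(4.7), np.float64(0.7))
(np.float64(4.7), np.float64(0.8))
(np.float64(4.7), np.float64(0.8))
[113.24542718   3.21586375]
[460.08762939 108.14202337  66.53169971] [ 0.04941849 -3.26091936  0.67039254] (array([0., 0., 0.]), array([-0.4, -0.1,  0.6]))
```

Emit:
{"api": "apply_moves", "payload": {"rows": [{"x": 0,"y": 4.7,"z": -0.6,"ax": 2.5,"ay": 0,"az": 0,"gripper": 0.53},{"x": 0,"y": 4.7,"z": -0.5,"ax": 2.5,"ay": 0,"az": 0,"gripper": 0.53},{"x": 0,"y": 4.7,"z": -0.5,"ax": 2.5,"ay": 0,"az": 0,"gripper": 0.53},{"x": 0,"y": 4.7,"z": -0.4,"ax": 2.5,"ay": 0,"az": 0,"gripper": 0.53},{"x": 0,"y": 4.7,"z": -0.4,"ax": 2.5,"ay": 0,"az": 0,"gripper": 0.53}]}}

```text
clock: 5.53
position: [0.4585, 0.1271, 0.0806]
ee_rot: [-0.039, 0.981, 0.191, -0.005]
ft_force: [-2.5, -4.9, 3.5]
grip_width: 0.472
grasp_force: 2.4
```

```bash
python3 - <<'E'
from h import *
p,R,o=pose();print(p,o["ft_force"],o["joint_pos"].round(2),delta(p,R,p,Rt(22.5,np.radians(4.7)))[1])
t=camera("side");cv2.imwrite("pics/s4.png",cv2.resize(t["color"][150:320,130:360,::-1],None,fx=3,fy=3))
E
```

```text
[458.53767285 127.06739998  80.62913547] [-2.51274016 -4.91077174  3.52356915] [-0.71  0.22  0.66  2.09 -0.63  0.98  1.98] [-0.5  0.4 -0. ]
```

View pics/s4.png

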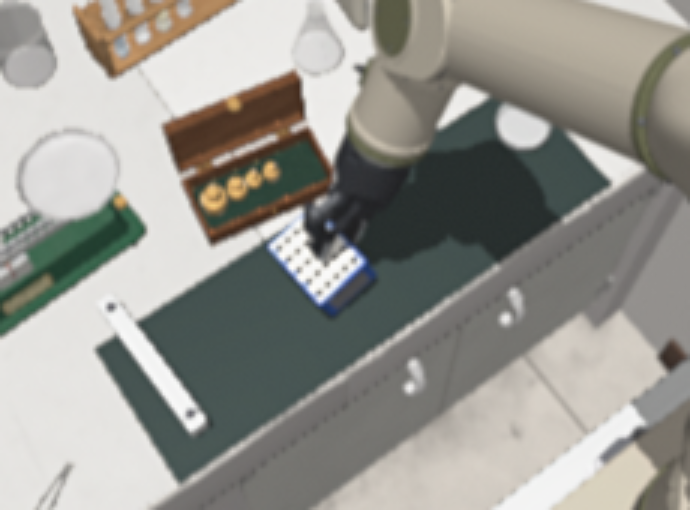

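The side view shows the rack starting to tip, held at its near top edge around (330,240), with everything else untouched.

Emit:
{"api": "apply_moves", "payload": {"rows": [{"x": 0,"y": 4.7,"z": -0.4,"ax": 2.5,"ay": 0,"az": 0,"gripper": 0.53},{"x": 0,"y": 4.7,"z": -0.2,"ax": 2.5,"ay": 0,"az": 0,"gripper": 0.53},{"x": 0,"y": 4.7,"z": 0,"ax": 2.5,"ay": 0,"az": 0,"gripper": 0.53},{"x": 0,"y": 4.7,"z": 0,"ax": 2.5,"ay": 0,"az": 0,"gripper": 0.53},{"x": 0,"y": 4.7,"z": 0.1,"ax": 2.5,"ay": 0,"az": 0,"gripper": 0.53}]}}

```text
clock: 6.0
position: [0.457, 0.1495, 0.0884]
ee_rot: [-0.04, 0.996, 0.083, -0.0]
ft_force: [-3.0, -4.7, 8.3]
grip_width: 0.47
grasp_force: 4.2
```

```bash
python3 - <<'E'
from h import *
p,R,o=pose();print(p,o["ft_force"],o["joint_pos"].round(2),delta(p,R,p,Rt(10,np.radians(4.7)))[1])
E
```

```text
[456.99028479 149.48341361  88.39738005] [-2.96118649 -4.74017705  8.26255049] [-0.91  0.17  0.66  2.07 -0.33  0.93  1.59] [-0.5  0.4 -0.1]
```

Joints are fine; continuing.

Emit:
{"api": "apply_moves", "payload": {"rows": [{"x": 0,"y": 4.7,"z": 0.1,"ax": 2.5,"ay": 0,"az": 0,"gripper": 0.53},{"x": 0,"y": 4.7,"z": 0.2,"ax": 2.5,"ay": 0,"az": 0,"gripper": 0.53},{"x": 0,"y": 4.7,"z": 0.2,"ax": 2.5,"ay": 0,"az": 0,"gripper": 0.53},{"x": 0,"y": 4.7,"z": 0.2,"ax": 2.5,"ay": 0,"az": 0,"gripper": 0.53},{"x": 0,"y": 4.7,"z": 0.3,"ax": 2.5,"ay": 0,"az": 0,"gripper": 0.53}]}}

```text
clock: 6.42
position: [0.4553, 0.1732, 0.0901]
ee_rot: [-0.04, 0.999, -0.026, 0.004]
ft_force: [-6.9, -5.0, 19.9]
grip_width: 0.469
grasp_force: 8.7
```

Emit:
{"api": "apply_moves", "payload": {"rows": [{"x": 0,"y": 4.7,"z": 0.3,"ax": 2.5,"ay": 0,"az": 0,"gripper": 0.53},{"x": 0,"y": 4.7,"z": 0.4,"ax": 2.5,"ay": 0,"az": 0,"gripper": 0.53},{"x": 0,"y": 4.7,"z": 0.4,"ax": 2.5,"ay": 0,"az": 0,"gripper": 0.53}]}}

```text
clock: 6.67
position: [0.4541, 0.188, 0.0881]
ee_rot: [-0.04, 0.995, -0.091, 0.007]
ft_force: [-8.3, -0.6, 25.3]
grip_width: 0.467
grasp_force: 10.5
```

```bash
python3 - <<'E'
from h import *
p,R,o=pose();print(p,o["ft_force"],o["joint_pos"].round(2),delta(p,R,p,Rt(-10,np.radians(4.7)))[1])
t=camera("side");cv2.imwrite("pics/s5.png",cv2.resize(t["color"][150:320,130:360,::-1],None,fx=3,fy=3))
E
```

```text
[454.11214917 187.96540137  88.09420853] [-8.31525741 -0.55961358 25.26956765] [-1.16  0.27  0.64  1.97  0.    1.03  1.12] [-0.4  0.3 -0.2]
```

View pics/s5.png

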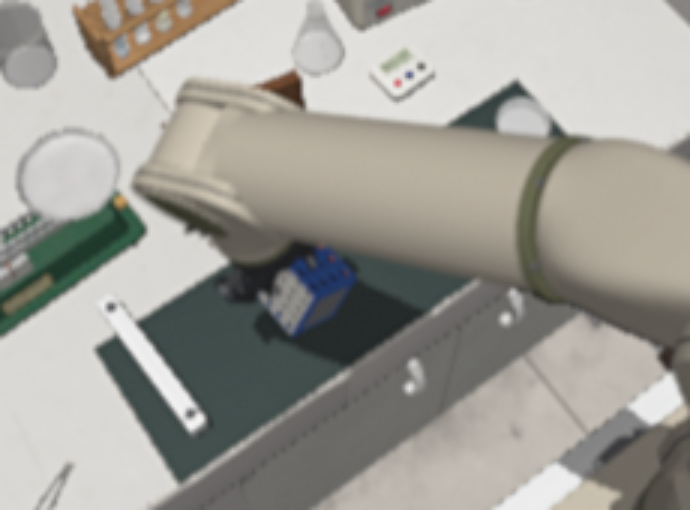

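The rack is about 62° over and held. It is being pressed a bit hard, so I'll back off about 1.5 mm while continuing.

Emit:
{"api": "apply_moves", "payload": {"rows": [{"x": 0,"y": 4.7,"z": -0.5,"ax": 2.5,"ay": 0,"az": 0,"gripper": 0.53},{"x": 0,"y": 4.7,"z": -0.2,"ax": 2.5,"ay": 0,"az": 0,"gripper": 0.53},{"x": 0,"y": 4.7,"z": 0.6,"ax": 2.5,"ay": 0,"az": 0,"gripper": 0.53},{"x": 0,"y": 4.7,"z": 0.6,"ax": 2.5,"ay": 0,"az": 0,"gripper": 0.53}]}}

```text
clock: 7.05
position: [0.452, 0.2059, 0.0812]
ee_rot: [-0.039, 0.983, -0.177, 0.01]
ft_force: [-0.9, 0.9, -0.3]
grip_width: 0.471
grasp_force: 0.4
```

Emit:
{"api": "apply_moves", "payload": {"rows": [{"x": 0,"y": 4.7,"z": 0.7,"ax": 2.5,"ay": 0,"az": 0,"gripper": 0.53},{"x": 0,"y": 4.7,"z": 0.7,"ax": 2.5,"ay": 0,"az": 0,"gripper": 0.53},{"x": 0,"y": 4.7,"z": 0.8,"ax": 2.5,"ay": 0,"az": 0,"gripper": 0.53},{"x": 0,"y": 4.7,"z": 0.8,"ax": 2.5,"ay": 0,"az": 0,"gripper": 0.53},{"x": 0,"y": 0,"z": 0,"ax": 0,"ay": 0,"az": 0,"gripper": 0.53}]}}

```text
clock: 7.47
position: [0.4497, 0.2231, 0.0693]
ee_rot: [-0.04, 0.964, -0.263, 0.013]
ft_force: [-0.6, 0.2, 0.2]
grip_width: 0.471
grasp_force: 0.0
```

```bash
python3 - <<'E'
from h import *
p,R,o=pose();print(p,o["ft_force"],o["joint_pos"].round(2),delta(p,R,p,Rt(-30,np.radians(4.7)))[1])
t=camera("side");cv2.imwrite("pics/s6.png",cv2.resize(t["color"][150:320,130:360,::-1],None,fx=3,fy=3))
E
```

```text
[449.73341238 223.137449    69.27496318] [-0.60754937  0.15345301  0.22675327] [-1.31  0.53  0.62  1.81  0.14  1.21  0.88] [-0.5  0.2  0. ]
```

View pics/s6.png

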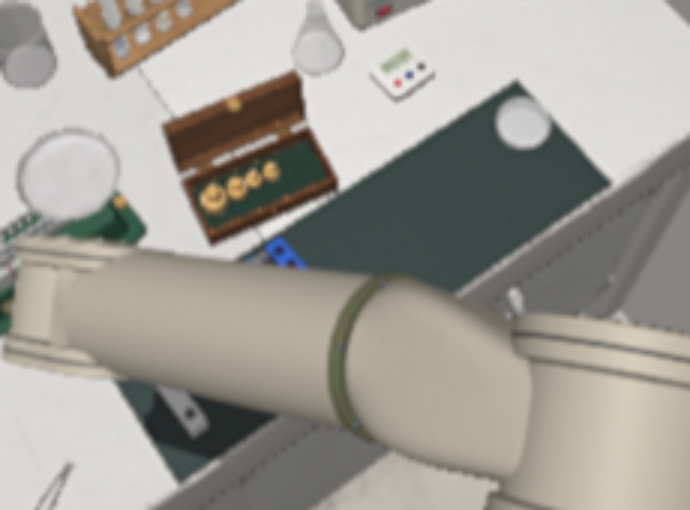

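The rack's blue face is up at about (287,250), mostly hidden by the arm, and the force is zero. I'll withdraw straight up, lean back and measure.

Emit:
{"api": "apply_moves", "payload": {"rows": [{"x": 0,"y": -2.5,"z": -4.3,"ax": 0,"ay": 0,"az": 0,"gripper": 0.53},{"x": 0,"y": -10,"z": -17,"ax": 0,"ay": 0,"az": 0,"gripper": 0.53},{"x": 0,"y": -15,"z": -26,"ax": 0,"ay": 0,"az": 0,"gripper": 0.53},{"x": 0,"y": -15,"z": -26,"ax": 0,"ay": 0,"az": 0,"gripper": 0.53},{"x": 0,"y": -10,"z": -10,"ax": -5,"ay": 0,"az": 0,"gripper": 0.53}]}}

```text
clock: 7.93
position: [0.4507, 0.22, 0.1715]
ee_rot: [-0.04, 0.975, -0.218, 0.012]
ft_force: [0.1, 0.9, -0.4]
grip_width: 0.468
grasp_force: 0.0
```

Emit:
{"api": "apply_moves", "payload": {"rows": [{"x": 0,"y": -12,"z": 0,"ax": -6.5,"ay": 0,"az": 0,"gripper": 0.53},{"x": 0,"y": -12,"z": 0,"ax": -6.5,"ay": 0,"az": 0,"gripper": 0.53},{"x": 0,"y": -12,"z": 0,"ax": -6.5,"ay": 0,"az": 0,"gripper": 0.53},{"x": 0,"y": -12,"z": 0,"ax": -6.5,"ay": 0,"az": 0,"gripper": 0.53},{"x": 0,"y": -12,"z": 0,"ax": -6.5,"ay": 0,"az": 0,"gripper": 0.53}]}}

```text
clock: 8.35
position: [0.4561, 0.1586, 0.1839]
ee_rot: [-0.039, 0.997, 0.067, 0.002]
ft_force: [0.6, -0.4, -0.2]
grip_width: 0.469
grasp_force: 0.0
```

Emit:
{"api": "apply_moves", "payload": {"rows": [{"x": 0,"y": -12,"z": 0,"ax": -6.5,"ay": 0,"az": 0,"gripper": 0.53},{"x": 0,"y": -12,"z": 0,"ax": -6.5,"ay": 0,"az": 0,"gripper": 0.53},{"x": 0,"y": -12,"z": 0,"ax": -6.5,"ay": 0,"az": 0,"gripper": 0.53},{"x": 0,"y": -12,"z": 0,"ax": -6.5,"ay": 0,"az": 0,"gripper": 0.53},{"x": 0,"y": 0,"z": 0,"ax": 0,"ay": 0,"az": 0,"gripper": 0.53}]}}

```text
clock: 8.77
position: [0.4587, 0.1105, 0.1677]
ee_rot: [-0.036, 0.959, 0.281, -0.008]
ft_force: [-0.5, 0.3, -1.3]
grip_width: 0.468
grasp_force: 0.0
```

```bash
python3 - <<'E'
from h import *
p,R,o=pose();print(p,o["ft_force"],o["joint_pos"].round(2),delta(p,R,p,Rt(35,np.radians(4.7)))[1])
for n in ("wrist","side","top"):
    c=camera(n);I=c["color"].astype(int)
    m=(I[...,2]>I[...,0]+50)&(I[...,2]>90)
    nl,lab,st,ce=cv2.connectedComponentsWithStats(m.astype(np.uint8));
    for s,e in zip(st[1:],ce[1:]):
        if s[4]>60: print(n,s,(ray(c,e,.07)*1000).round(),blob(c,m,(s[0],s[1],s[0]+s[2],s[1]+s[3]),.07))
    cv2.imwrite(f"pics/{n}7.png",c["color"][:,:,::-1])
E
```

```text
[458.70759116 110.47849741 167.73030666] [-0.48932866  0.29601311 -1.33825709] [-0.84  0.16  0.96  2.04 -0.74  1.24  2.1 ] [-2.4  0.6 -0.3]
wrist [ 211  129  105  117 6119] [450. 193.  70.] ((451.54144287109375, 183.54908752441406), (99.04685974121094, 96.3424301147461), 4.904903411865234)
wrist [212 143   7  11  62] [420. 135.  70.] ((419.5321960449219, 134.82498168945312), (7.242432117462158, 4.658454895019531), 1.8679704666137695)
wrist [472 147  34  53 196] [463. 582.  70.] ((469.26458740234375, 578.3201293945312), (13.88262939453125, 95.86766815185547), 52.8969841003418)
wrist [213 172   8  11  61] [441. 137.  70.] ((441.1681213378906, 136.51585388183594), (7.662141799926758, 5.225042819976807), 10.519824981689453)
side [207 229  34  38 596] [452. 199.  70.] ((446.5661315917969, 199.64004516601562), (110.3492202758789, 74.8082046508789), 2.9040369987487793)
side [ 69 315  13  42 115] [462. 698.  70.] ((470.81842041015625, 691.7491455078125), (9.682769775390625, 110.01350402832031), 51.89077377319336)
top [163 238  29  38 722] [455. 198.  70.] ((455.24853515625, 198.19700622558594), (89.66119384765625, 67.93462371826172), 5.325871467590332)
```

```bash
sed -i 's/radians(4.0)/radians(5.2)/' h.py; python3 - <<'E'
from h import *
from roll import rows
p,R,o=pose();G=Rt(35)
T1=goal(198.2,35,40,9.5,15,15,455.2);T2=goal(198.2,35,40,9.5,1.5,2.5,455.2)
print(T1,T2,delta(p,R,T1,G),delta(T1,G,T2,G)[0]);print([tuple(map(float,a)) for a in rows(35,-30,26,dm=2.5)[0]])
E
```

```text
[458.65001393 160.29072896  81.31041569] [457.51710668 172.73928394  67.81041569] (array([-3.8, -8.5, 97.8]), array([-2.9,  0.5, -0.5])) [-0.   2.5 18.2]
[(4.7, -0.7), (4.7, -0.7), (4.7, -0.6), (4.8, -0.6), (4.8, -0.6), (4.8, -0.5), (4.8, -0.3), (4.8, -0.0), (4.8, 0.0), (4.8, 0.1), (4.8, 0.1), (4.8, 0.2), (4.8, 0.2), (4.8, 0.2), (4.8, 0.3), (4.8, 0.3), (4.8, 0.4), (4.8, 0.4), (4.8, 0.5), (4.8, 0.5), (4.8, 0.6), (4.8, 0.6), (4.8, 0.7), (4.8, 0.7), (4.8, 0.8), (4.8, 0.8)]
```

Emit:
{"api": "apply_moves", "payload": {"rows": [{"x": -1,"y": -2,"z": 25,"ax": -2.9,"ay": 0.5,"az": -0.5,"gripper": 0.53},{"x": -1,"y": -2,"z": 25,"ax": 0,"ay": 0,"az": 0,"gripper": 0.53},{"x": -1,"y": -2.3,"z": 25,"ax": 0,"ay": 0,"az": 0,"gripper": 0.53},{"x": -0.8,"y": -2.2,"z": 22.8,"ax": 0,"ay": 0,"az": 0,"gripper": 0.53},{"x": 0,"y": 0,"z": 0,"ax": 0,"ay": 0,"az": 0,"gripper": 0.53}]}}

```text
clock: 9.33
position: [0.4551, 0.168, 0.0808]
ee_rot: [-0.047, 0.952, 0.301, -0.017]
ft_force: [-1.2, -0.0, 0.5]
grip_width: 0.467
grasp_force: 0.0
```

Emit:
{"api": "apply_moves", "payload": {"rows": [{"x": 0,"y": 0,"z": 6,"ax": 0,"ay": 0,"az": 0,"gripper": 0.53},{"x": 0,"y": 1,"z": 6,"ax": 0,"ay": 0,"az": 0,"gripper": 0.53},{"x": 0,"y": 1.5,"z": 4,"ax": 0,"ay": 0,"az": 0,"gripper": 0.53},{"x": 0,"y": 0,"z": 0,"ax": 0,"ay": 0,"az": 0,"gripper": 0.53},{"x": 0,"y": 0,"z": 0,"ax": 0,"ay": 0,"az": 0,"gripper": 0.53}]}}

```text
clock: 9.75
position: [0.457, 0.1757, 0.0719]
ee_rot: [-0.045, 0.952, 0.301, -0.014]
ft_force: [0.3, -0.0, 1.3]
grip_width: 0.472
grasp_force: 0.0
```

```bash
python3 - <<'E'
from h import *
p,R,o=pose();G=Rt(35);T2=goal(198.2,35,40,9.5,0.5,0.5,455.2)
print(p,o["ft_force"],delta(p,R,T2,G))
E
```

```text
[457.03001537 175.68943223  71.93091817] [ 0.34652561 -0.03566083  1.27348633] (array([-0.2, -3.7,  3.6]), array([ 0.1, -0.1,  0.2]))
```

Emit:
{"api": "apply_moves", "payload": {"rows": [{"x": 0,"y": -3.7,"z": 1.5,"ax": 0,"ay": 0,"az": 0,"gripper": 0.53},{"x": 0,"y": 0,"z": 1.6,"ax": 0,"ay": 0,"az": 0,"gripper": 0.53},{"x": 0,"y": 0,"z": 0,"ax": 0,"ay": 0,"az": 0,"gripper": 0.53},{"x": 0,"y": 0,"z": 0,"ax": 0,"ay": 0,"az": 0,"gripper": 0.53}]}}

```text
clock: 10.08
position: [0.4568, 0.1742, 0.0664]
ee_rot: [-0.044, 0.952, 0.301, -0.014]
ft_force: [-0.3, 0.4, -0.8]
grip_width: 0.468
grasp_force: 0.0
```

Emit:
{"api": "apply_moves", "payload": {"rows": [{"x": 0,"y": 0.6,"z": 0.4,"ax": 0,"ay": 0,"az": 0,"gripper": 0.53},{"x": 0,"y": 0,"z": 0,"ax": 0,"ay": 0,"az": 0,"gripper": 0.53}]}}

```text
clock: 10.25
position: [0.4567, 0.1752, 0.0666]
ee_rot: [-0.045, 0.952, 0.301, -0.014]
ft_force: [-0.7, 0.0, -0.6]
grip_width: 0.471
grasp_force: 0.0
```

Emit:
{"api": "apply_moves", "payload": {"rows": [{"x": 0,"y": 0.9,"z": 0.6,"ax": 0,"ay": 0,"az": 0,"gripper": 0.53},{"x": 0,"y": 0,"z": 0,"ax": 0,"ay": 0,"az": 0,"gripper": 0.53}]}}

```text
clock: 10.42
position: [0.4567, 0.1761, 0.0666]
ee_rot: [-0.044, 0.952, 0.301, -0.014]
ft_force: [-0.1, -1.1, 0.5]
grip_width: 0.471
grasp_force: 0.4
```

Emit:
{"api": "apply_moves", "payload": {"rows": [{"x": 0,"y": 4.7,"z": -0.7,"ax": 2.5,"ay": 0,"az": 0,"gripper": 0.53},{"x": 0,"y": 4.7,"z": -0.7,"ax": 2.5,"ay": 0,"az": 0,"gripper": 0.53},{"x": 0,"y": 4.7,"z": -0.6,"ax": 2.5,"ay": 0,"az": 0,"gripper": 0.53},{"x": 0,"y": 4.8,"z": -0.6,"ax": 2.5,"ay": 0,"az": 0,"gripper": 0.53},{"x": 0,"y": 4.8,"z": -0.6,"ax": 2.5,"ay": 0,"az": 0,"gripper": 0.53}]}}

```text
clock: 10.83
position: [0.4549, 0.1947, 0.0814]
ee_rot: [-0.045, 0.98, 0.195, -0.009]
ft_force: [-0.5, -1.6, 0.4]
grip_width: 0.469
grasp_force: 0.7
```

Emit:
{"api": "apply_moves", "payload": {"rows": [{"x": 0,"y": 4.8,"z": -0.5,"ax": 2.5,"ay": 0,"az": 0,"gripper": 0.53},{"x": 0,"y": 4.8,"z": -0.3,"ax": 2.5,"ay": 0,"az": 0,"gripper": 0.53},{"x": 0,"y": 4.8,"z": 0,"ax": 2.5,"ay": 0,"az": 0,"gripper": 0.53},{"x": 0,"y": 4.8,"z": 0,"ax": 2.5,"ay": 0,"az": 0,"gripper": 0.53},{"x": 0,"y": 4.8,"z": 0.1,"ax": 2.5,"ay": 0,"az": 0,"gripper": 0.53}]}}

```text
clock: 11.25
position: [0.453, 0.2173, 0.0896]
ee_rot: [-0.046, 0.995, 0.087, -0.004]
ft_force: [-1.6, -3.3, 6.2]
grip_width: 0.47
grasp_force: 2.9
```

```bash
python3 - <<'E'
from h import *
p,R,o=pose();print(p,o["ft_force"],o["joint_pos"].round(2),delta(p,R,p,Rt(10))[1])
E
```

```text
[453.00792757 217.31305198  89.64571965] [-1.59218787 -3.32839831  6.21979574] [-1.3   0.28  0.99  2.04 -0.49  0.96  1.61] [-0.   0.   0.1]
```

Emit:
{"api": "apply_moves", "payload": {"rows": [{"x": 0,"y": 4.8,"z": -0.2,"ax": 2.5,"ay": 0,"az": 0,"gripper": 0.53},{"x": 0,"y": 4.8,"z": -0.1,"ax": 2.5,"ay": 0,"az": 0,"gripper": 0.53},{"x": 0,"y": 4.8,"z": -0.1,"ax": 2.5,"ay": 0,"az": 0,"gripper": 0.53},{"x": 0,"y": 4.8,"z": 0,"ax": 2.5,"ay": 0,"az": 0,"gripper": 0.53},{"x": 0,"y": 4.8,"z": 0,"ax": 2.5,"ay": 0,"az": 0,"gripper": 0.53}]}}

```text
clock: 11.67
position: [0.4506, 0.2415, 0.0921]
ee_rot: [-0.047, 0.999, -0.022, 0.001]
ft_force: [-0.3, -0.7, 1.8]
grip_width: 0.474
grasp_force: 1.0
```

Emit:
{"api": "apply_moves", "payload": {"rows": [{"x": 0,"y": 4.8,"z": 0.3,"ax": 2.5,"ay": 0,"az": 0,"gripper": 0.53},{"x": 0,"y": 4.8,"z": 0.3,"ax": 2.5,"ay": 0,"az": 0,"gripper": 0.53},{"x": 0,"y": 4.8,"z": 0.4,"ax": 2.5,"ay": 0,"az": 0,"gripper": 0.53}]}}

```text
clock: 11.92
position: [0.4494, 0.256, 0.0899]
ee_rot: [-0.047, 0.995, -0.087, 0.004]
ft_force: [-0.4, 0.3, 6.8]
grip_width: 0.47
grasp_force: 2.4
```

```bash
python3 - <<'E'
from h import *
p,R,o=pose();print(p,o["ft_force"],o["joint_pos"].round(2),delta(p,R,p,Rt(-10))[1])
E
```

```text
[449.35630234 256.02383818  89.92653296] [-0.42889546  0.31518505  6.75452181] [-1.53  0.48  1.03  1.89 -0.28  1.08  1.26] [0.  0.  0.2]
```

Emit:
{"api": "apply_moves", "payload": {"rows": [{"x": 0,"y": 4.8,"z": 0.3,"ax": 2.5,"ay": 0,"az": 0,"gripper": 0.53},{"x": 0,"y": 4.8,"z": 0.4,"ax": 2.5,"ay": 0,"az": 0,"gripper": 0.53},{"x": 0,"y": 4.8,"z": 0.5,"ax": 2.5,"ay": 0,"az": 0,"gripper": 0.53},{"x": 0,"y": 4.8,"z": 0.6,"ax": 2.5,"ay": 0,"az": 0,"gripper": 0.53},{"x": 0,"y": 4.8,"z": 0.7,"ax": 2.5,"ay": 0,"az": 0,"gripper": 0.53}]}}

```text
clock: 12.33
position: [0.4473, 0.2791, 0.0814]
ee_rot: [-0.046, 0.98, -0.194, 0.009]
ft_force: [-1.1, 3.8, 8.0]
grip_width: 0.469
grasp_force: 3.4
```

Emit:
{"api": "apply_moves", "payload": {"rows": [{"x": 0,"y": 4.8,"z": 0.7,"ax": 2.5,"ay": 0,"az": 0,"gripper": 0.53},{"x": 0,"y": 4.8,"z": 0.8,"ax": 2.5,"ay": 0,"az": 0,"gripper": 0.53},{"x": 0,"y": 4.8,"z": 0.8,"ax": 2.5,"ay": 0,"az": 0,"gripper": 0.53},{"x": 0,"y": 0,"z": 0,"ax": 0,"ay": 0,"az": 0,"gripper": 0.53},{"x": 0,"y": 0,"z": 0,"ax": 0,"ay": 0,"az": 0,"gripper": 0.53}]}}

```text
clock: 12.75
position: [0.4457, 0.2905, 0.0722]
ee_rot: [-0.046, 0.965, -0.258, 0.012]
ft_force: [-0.2, -1.9, 0.4]
grip_width: 0.47
grasp_force: 0.0
```

Emit:
{"api": "apply_moves", "payload": {"rows": [{"x": 0,"y": -2.5,"z": -4.3,"ax": 0,"ay": 0,"az": 0,"gripper": 0.53},{"x": 0,"y": -10,"z": -17,"ax": 0,"ay": 0,"az": 0,"gripper": 0.53},{"x": 0,"y": -15,"z": -26,"ax": 0,"ay": 0,"az": 0,"gripper": 0.53},{"x": 0,"y": -15,"z": -26,"ax": 0,"ay": 0,"az": 0,"gripper": 0.53},{"x": 0,"y": -10,"z": -10,"ax": -5,"ay": 0,"az": 0,"gripper": 0.53}]}}

```text
clock: 13.17
position: [0.4463, 0.2883, 0.1731]
ee_rot: [-0.048, 0.975, -0.215, 0.011]
ft_force: [0.1, 0.8, 0.7]
grip_width: 0.47
grasp_force: 0.0
```

Emit:
{"api": "apply_moves", "payload": {"rows": [{"x": 0,"y": -20,"z": 0,"ax": -6,"ay": 0,"az": 0,"gripper": 0.53},{"x": 0,"y": -20,"z": 0,"ax": -6,"ay": 0,"az": 0,"gripper": 0.53},{"x": 0,"y": -20,"z": 0,"ax": -6,"ay": 0,"az": 0,"gripper": 0.53},{"x": 0,"y": -20,"z": 0,"ax": -6,"ay": 0,"az": 0,"gripper": 0.53},{"x": 0,"y": -20,"z": 0,"ax": 0,"ay": 0,"az": 0,"gripper": 0.53}]}}

```text
clock: 13.58
position: [0.4562, 0.1842, 0.1935]
ee_rot: [-0.042, 0.999, -0.002, -0.0]
ft_force: [-0.2, -1.7, 0.7]
grip_width: 0.47
grasp_force: 0.0
```

```bash
cat > meas.py <<'E'
from h import *
p,R,o=pose();print(p,o["ft_force"],o["joint_pos"].round(2),R.apply([[0,1,0],[0,0,1]]).round(3).tolist())
for n in ("top",):
    c=camera(n);I=c["color"].astype(int)
    m=(I[...,0]>I[...,2]+60)&(I[...,0]>150); m[:225]=0
    nl,lab,st,ce=cv2.connectedComponentsWithStats(m.astype(np.uint8));
    for s,e in zip(st[1:],ce[1:]):
        if s[4]>60: print(n,s,(ray(c,e,.07)*1000).round(),blob(c,m,(s[0]-3,s[1]-3,s[0]+s[2]+3,s[1]+s[3]+3),.07))
    cv2.imwrite(f"pics/{n}_{o['clock']:.1f}.png",c["color"][:,:,::-1])
E
python3 meas.py; ls pics
```

```text
[456.18994596 184.21720046 193.51963362] [-0.21892227 -1.71856534  0.70102144] [-1.63  0.12  1.25  1.91 -0.12  1.2   1.31] [[-0.085, 0.996, -0.004], [-0.001, -0.004, -1.0]]
crop.png
s3.png
s4.png
s5.png
s6.png
side0.png
side7.png
top0.png
top7.png
top_13.6.png
w1.png
w2.png
w3.png
wrist7.png
```

```bash
python3 - <<'E'
from h import *
c=camera("top");u,v=proj(c,[.449,.266,.07])[0].astype(int);print(u,v)
I=c["color"]
for y in range(v-24,v+25,6): print([tuple(map(int,I[y,x])) for x in range(u-20,u+21,5)])
E
```

```text
150 258
[(130, 126, 114), (100, 96, 87), (62, 62, 54), (69, 68, 60), (74, 85, 80), (71, 83, 79), (71, 83, 80), (71, 83, 80), (69, 81, 78)]
[(144, 139, 125), (105, 101, 91), (60, 60, 52), (59, 60, 51), (72, 70, 62), (85, 82, 74), (63, 74, 75), (61, 73, 78), (69, 81, 77)]
[(158, 152, 137), (95, 92, 82), (59, 59, 50), (58, 58, 49), (57, 58, 48), (77, 74, 66), (77, 74, 66), (69, 68, 57), (43, 44, 42)]
[(158, 154, 139), (80, 77, 70), (61, 60, 51), (57, 58, 49), (56, 56, 46), (59, 59, 50), (75, 73, 65), (75, 73, 65), (56, 56, 46)]
[(159, 154, 139), (96, 93, 83), (86, 83, 73), (56, 56, 46), (56, 55, 47), (55, 55, 45), (75, 72, 65), (75, 72, 65), (78, 75, 68)]
[(156, 151, 136), (143, 138, 124), (95, 92, 82), (56, 56, 45), (54, 54, 44), (53, 54, 44), (73, 70, 63), (74, 71, 63), (83, 81, 72)]
[(121, 117, 107), (159, 154, 138), (78, 75, 67), (75, 73, 63), (55, 54, 44), (54, 54, 44), (64, 62, 53), (76, 73, 65), (72, 70, 59)]
[(98, 95, 89), (160, 154, 138), (78, 74, 66), (82, 78, 69), (57, 58, 46), (55, 55, 44), (62, 60, 50), (83, 81, 72), (51, 58, 54)]
[(153, 147, 133), (160, 154, 138), (96, 92, 81), (77, 74, 66), (87, 84, 74), (67, 65, 55), (75, 72, 64), (65, 78, 73), (65, 78, 74)]
```

Emit:
{"api": "apply_moves", "payload": {"rows": [{"x": 0,"y": -25,"z": 0,"ax": 0,"ay": 0,"az": 0,"gripper": 0.53},{"x": 0,"y": -25,"z": 0,"ax": 0,"ay": 0,"az": 0,"gripper": 0.53},{"x": 0,"y": 0,"z": 0,"ax": 0,"ay": 0,"az": -7,"gripper": 0.53},{"x": 0,"y": 0,"z": 0,"ax": 0,"ay": 0,"az": -7,"gripper": 0.53},{"x": 0,"y": 0,"z": 0,"ax": 0,"ay": 0,"az": -7,"gripper": 0.53}]}}

```text
clock: 14.1
position: [0.4598, 0.1395, 0.1939]
ee_rot: [-0.23, 0.973, -0.007, -0.002]
ft_force: [-0.1, -0.3, -0.6]
grip_width: 0.474
grasp_force: 0.0
```

Emit:
{"api": "apply_moves", "payload": {"rows": [{"x": 0,"y": 0,"z": 0,"ax": 0,"ay": 0,"az": -7,"gripper": 0.53},{"x": 0,"y": 0,"z": 0,"ax": 0,"ay": 0,"az": -7,"gripper": 0.53},{"x": 0,"y": 0,"z": 0,"ax": 0,"ay": 0,"az": -7,"gripper": 0.53},{"x": 0,"y": 0,"z": 0,"ax": 0,"ay": 0,"az": -7,"gripper": 0.53},{"x": 0,"y": 0,"z": 0,"ax": 0,"ay": 0,"az": -7,"gripper": 0.53}]}}

```text
clock: 14.52
position: [0.4597, 0.1398, 0.1938]
ee_rot: [-0.513, 0.859, -0.007, -0.004]
ft_force: [-0.6, -1.4, -0.8]
grip_width: 0.474
grasp_force: 0.0
```

Emit:
{"api": "apply_moves", "payload": {"rows": [{"x": 0,"y": 0,"z": 0,"ax": 0,"ay": 0,"az": -7,"gripper": 0.53},{"x": 0,"y": 0,"z": 0,"ax": 0,"ay": 0,"az": -7,"gripper": 0.53},{"x": 0,"y": 0,"z": 0,"ax": 0,"ay": 0,"az": -7,"gripper": 0.53},{"x": 0,"y": 0,"z": 0,"ax": 0,"ay": -5,"az": -5,"gripper": 0.53},{"x": 0,"y": 0,"z": 0,"ax": 0,"ay": -5,"az": 0,"gripper": 0.53}]}}

```text
clock: 14.93
position: [0.4567, 0.1401, 0.1965]
ee_rot: [-0.671, 0.738, 0.043, 0.056]
ft_force: [0.1, -0.3, -0.9]
grip_width: 0.466
grasp_force: 0.0
```

```bash
python3 meas.py; python3 - <<'E'
from h import *
c=camera("top");u,v=proj(c,[.449,.266,.07])[0].astype(int)
I=c["color"]
for y in range(v-18,v+19,9): print([tuple(map(int,I[y,x])) for x in range(u-20,u+21,5)])
E
```

```text
[456.70681291 140.09822755 196.51610065] [ 0.14399855 -0.34972299 -0.89440189] [-1.68 -0.25  1.27  1.99  0.13  1.15  2.59] [[-0.995, 0.096, -0.011], [0.025, 0.139, -0.99]]
[(65, 69, 66), (72, 84, 80), (72, 83, 79), (72, 83, 78), (72, 82, 79), (71, 82, 78), (64, 74, 75), (62, 74, 78), (69, 80, 77)]
[(68, 71, 69), (72, 83, 78), (58, 59, 61), (129, 97, 57), (59, 59, 58), (92, 61, 45), (82, 66, 54), (110, 106, 94), (121, 117, 105)]
[(74, 77, 75), (71, 82, 78), (111, 107, 97), (120, 116, 104), (101, 97, 87), (127, 123, 110), (133, 128, 115), (138, 133, 119), (142, 137, 123)]
[(72, 74, 72), (70, 81, 76), (136, 132, 119), (68, 69, 67), (143, 138, 124), (119, 115, 102), (147, 141, 127), (148, 143, 129), (150, 145, 130)]
[(78, 79, 77), (70, 81, 76), (167, 126, 94), (149, 144, 130), (147, 142, 128), (145, 141, 126), (153, 148, 133), (156, 151, 136), (159, 153, 139)]
```

Emit:
{"api": "apply_moves", "payload": {"rows": [{"x": 0,"y": 0,"z": 0,"ax": 0,"ay": 0,"az": 7,"gripper": 0.53},{"x": 0,"y": 0,"z": 0,"ax": 0,"ay": 0,"az": 7,"gripper": 0.53},{"x": 0,"y": 0,"z": 0,"ax": 0,"ay": 0,"az": 7,"gripper": 0.53},{"x": 0,"y": 0,"z": 0,"ax": 0,"ay": 0,"az": 7,"gripper": 0.53},{"x": 0,"y": 0,"z": 0,"ax": 0,"ay": 0,"az": 7,"gripper": 0.53}]}}

```text
clock: 15.45
position: [0.4565, 0.1396, 0.1963]
ee_rot: [-0.412, 0.908, 0.057, 0.039]
ft_force: [-0.6, 0.3, 0.3]
grip_width: 0.472
grasp_force: 0.0
```

Emit:
{"api": "apply_moves", "payload": {"rows": [{"x": 0,"y": 0,"z": 0,"ax": 0,"ay": 0,"az": 7,"gripper": 0.53},{"x": 0,"y": 0,"z": 0,"ax": 0,"ay": 0,"az": 7,"gripper": 0.53},{"x": 0,"y": 0,"z": 0,"ax": 0,"ay": 0,"az": 7,"gripper": 0.53},{"x": 0,"y": 0,"z": 0,"ax": 0,"ay": 0,"az": 7,"gripper": 0.53},{"x": 0,"y": 0,"z": 0,"ax": 0,"ay": 0,"az": 7,"gripper": 0.53}]}}

```text
clock: 15.87
position: [0.4565, 0.1395, 0.196]
ee_rot: [-0.12, 0.99, 0.066, 0.019]
ft_force: [-1.0, -0.5, -0.2]
grip_width: 0.469
grasp_force: 0.0
```

Emit:
{"api": "apply_moves", "payload": {"rows": [{"x": 0,"y": 0,"z": 0,"ax": 0,"ay": 0,"az": 7,"gripper": 0.53},{"x": 0,"y": 0,"z": 0,"ax": 0,"ay": 0,"az": 7,"gripper": 0.53},{"x": 0,"y": 0,"z": 0,"ax": 0,"ay": 0,"az": 7,"gripper": 0.53},{"x": 0,"y": 0,"z": 0,"ax": 0,"ay": 0,"az": 7,"gripper": 0.53},{"x": 0,"y": 0,"z": 0,"ax": 0,"ay": 0,"az": 7,"gripper": 0.53}]}}

```text
clock: 16.28
position: [0.4565, 0.1396, 0.1959]
ee_rot: [0.183, 0.981, 0.069, -0.001]
ft_force: [0.4, -0.2, 0.4]
grip_width: 0.471
grasp_force: 0.0
```

Emit:
{"api": "apply_moves", "payload": {"rows": [{"x": 0,"y": 0,"z": 0,"ax": 0,"ay": 0,"az": 7,"gripper": 0.53},{"x": 0,"y": 0,"z": 0,"ax": 0,"ay": 0,"az": 7,"gripper": 0.53},{"x": 0,"y": 0,"z": 0,"ax": 0,"ay": 0,"az": 7,"gripper": 0.53},{"x": 0,"y": 0,"z": 0,"ax": 0,"ay": 0,"az": 7,"gripper": 0.53},{"x": 0,"y": 0,"z": 0,"ax": 0,"ay": 0,"az": 7,"gripper": 0.53}]}}

```text
clock: 16.7
position: [0.4565, 0.1396, 0.1958]
ee_rot: [0.47, 0.88, 0.065, -0.022]
ft_force: [0.1, 0.1, -0.2]
grip_width: 0.472
grasp_force: 0.0
```

Emit:
{"api": "apply_moves", "payload": {"rows": [{"x": 0,"y": 0,"z": 0,"ax": 0,"ay": 0,"az": 7,"gripper": 0.53},{"x": 0,"y": 0,"z": 0,"ax": 0,"ay": 0,"az": 7,"gripper": 0.53},{"x": 0,"y": 0,"z": 0,"ax": 0,"ay": 0,"az": 7,"gripper": 0.53},{"x": 0,"y": 0,"z": 0,"ax": 0,"ay": 0,"az": 7,"gripper": 0.53},{"x": 0,"y": 0,"z": 0,"ax": 0,"ay": 0,"az": 0,"gripper": 0.53}]}}

```text
clock: 17.12
position: [0.4565, 0.1395, 0.1958]
ee_rot: [0.669, 0.74, 0.058, -0.037]
ft_force: [-0.3, -1.1, -0.3]
grip_width: 0.466
grasp_force: 0.0
```

```bash
python3 meas.py; python3 - <<'E'
from h import *
p,R,o=pose()
yw=np.radians(4.0)
G=Rn.from_rotvec([0,0,yw])*Rn.from_rotvec([np.radians(8),0,0])*Rn.from_matrix(np.array([[0,1,0],[1,0,0],[0,0,-1.]]))
print(G.apply([[1,0,0],[0,1,0],[0,0,1]]).round(2).tolist())
print(delta(p,R,p,G), delta(p,G,[450,195,60],G))
for n in("side","wrist","top"):
    c=camera(n);I=c["color"].astype(int);m=(I[...,0]>I[...,2]+50)&(I[...,0]>I[...,1]+20)&(I[...,0]>90)
    for u,v in proj(c,[.449,.266,.07])[:1]: print(n,u,v)
    nl,lab,st,ce=cv2.connectedComponentsWithStats(cv2.morphologyEx(m.astype(np.uint8),3,np.ones((7,7))))
    for s,e in zip(st[1:],ce[1:]):
        if s[4]>100: print(s,(ray(c,e,.07)*1000).round(),blob(c,m,(s[0],s[1],s[0]+s[2],s[1]+s[3]),.07))
E
```

```text
[456.48194099 139.51981415 195.75272605] [-0.26304167 -1.10935056 -0.25727521] [-1.26 -0.07  0.95  1.99 -0.08  1.13 -0.19] [[0.994, 0.099, 0.036], [0.022, 0.136, -0.991]]
[[-0.07, 0.99, 0.14], [1.0, 0.07, 0.0], [-0.01, 0.14, -0.99]]
(array([0., 0., 0.]), array([1.8, 0.3, 2.4])) (array([ 36.5,  -2.7, 142.4]), array([0., 0., 0.]))
side 206.33926109558138 257.2693772839227
[305  99  15  11 106] [ 738. -420.   70.] ((734.4220581054688, -420.35394287109375), (42.174781799316406, 65.20580291748047), 14.637250900268555)
[ 155  119   63   56 1364] [843. 100.  70.] ((846.8955688476562, 76.16536712646484), (111.44847869873047, 279.65380859375), 3.024430513381958)
[185 175  45  20 159] [673. 124.  70.] ((670.7522583007812, 119.61224365234375), (165.65284729003906, 21.480215072631836), 82.95040893554688)
[190 190  39  39 582] [583. 179.  70.] ((584.0957641601562, 160.9236602783203), (126.63764190673828, 98.96761322021484), 81.8516845703125)
[191 243  31  31 501] [449. 267.  70.] ((449.69805908203125, 266.02679443359375), (84.3219223022461, 64.4868392944336), 5.265887260437012)
wrist 259.06814197
[... 642 characters left out ...]
2548828125, 73.54900360107422), (111.3793716430664, 21.67491912841797), 84.35820770263672)
top 150.33628626206246 258.9866390005642
[ 174   89   83   36 1819] [848.  95.  70.] ((853.035400390625, 101.5225601196289), (88.73113250732422, 220.7958526611328), 2.59389328956604)
[385 149  30  15 220] [ 714. -401.   70.] ((708.9603271484375, -390.1239318847656), (38.0302619934082, 75.45054626464844), 15.016270637512207)
[176 175  56  22 572] [638. 124.  70.] ((641.2390747070312, 119.72940826416016), (130.19207763671875, 42.733192443847656), 81.05622863769531)
[173 197  40  10 281] [596. 165.  70.] ((597.0786743164062, 159.23406982421875), (102.13875579833984, 23.677621841430664), 89.63430786132812)
```

Emit:
{"api": "apply_moves", "payload": {"rows": [{"x": 0,"y": 0,"z": 0,"ax": 1.8,"ay": 0.3,"az": 3.2,"gripper": 0.53},{"x": 4,"y": -0.6,"z": 36,"ax": 0,"ay": 0,"az": 0,"gripper": 0.53},{"x": 4,"y": -0.7,"z": 36,"ax": 0,"ay": 0,"az": 0,"gripper": 0.53},{"x": 4,"y": -0.7,"z": 36,"ax": 0,"ay": 0,"az": 0,"gripper": 0.53},{"x": 4,"y": -0.7,"z": 36,"ax": 0,"ay": 0,"az": 0,"gripper": 0.53}]}}

```text
clock: 17.73
position: [0.4523, 0.1757, 0.0549]
ee_rot: [0.685, 0.725, 0.049, -0.051]
ft_force: [-0.2, 2.9, 0.7]
grip_width: 0.472
grasp_force: 0.0
```

Emit:
{"api": "apply_moves", "payload": {"rows": [{"x": 3,"y": -0.7,"z": 20,"ax": 0,"ay": 0,"az": 0,"gripper": 0.53},{"x": 0,"y": 0,"z": 0,"ax": 0,"ay": 0,"az": 0,"gripper": 0.53},{"x": 0,"y": 0,"z": 0,"ax": 0,"ay": 0,"az": 0,"gripper": 0.53}]}}

```text
clock: 17.98
position: [0.451, 0.1805, 0.0369]
ee_rot: [0.686, 0.725, 0.048, -0.051]
ft_force: [0.6, 0.1, 0.0]
grip_width: 0.464
grasp_force: 0.0
```

```bash
cat > s.py <<'E'
from h import *
p,R,o=pose();print(p,o["ft_force"],R.apply([[0,1,0],[0,0,1]]).round(3).tolist())
d=np.array([-.056,.998,0]);t=(224-p[1]-0)/.998
print(R.inv().apply(d),R.inv().apply([0,0,1]))
E
python3 s.py
```

```text
[451.04658544 180.4557703   36.88146372] [0.61348704 0.06358521 0.02788842] [[0.998, 0.055, -0.001], [-0.008, 0.14, -0.99]]
[ 9.89740626e-01 -5.63099051e-04  1.39832674e-01] [ 1.39892418e-01 -7.30370308e-04 -9.90166440e-01]
```

Emit:
{"api": "apply_moves", "payload": {"rows": [{"x": -2,"y": 0,"z": 14.5,"ax": 0,"ay": 0,"az": 0,"gripper": 0.53},{"x": 15,"y": 0,"z": 2.1,"ax": 0,"ay": 0,"az": 0,"gripper": 0.53},{"x": 15,"y": 0,"z": 2.1,"ax": 0,"ay": 0,"az": 0,"gripper": 0.53},{"x": 5,"y": 0,"z": 0.7,"ax": 0,"ay": 0,"az": 0,"gripper": 0.53},{"x": 3,"y": 0,"z": 0.4,"ax": 0,"ay": 0,"az": 0,"gripper": 0.53}]}}

```text
clock: 18.4
position: [0.4503, 0.2203, 0.0244]
ee_rot: [0.685, 0.725, 0.051, -0.051]
ft_force: [0.3, -5.6, 5.0]
grip_width: 0.473
grasp_force: 3.0
```

Emit:
{"api": "apply_moves", "payload": {"rows": [{"x": 3,"y": 0,"z": 0.4,"ax": 0,"ay": 0,"az": 0,"gripper": 0.53},{"x": 3,"y": 0,"z": 0.4,"ax": 0,"ay": 0,"az": 0,"gripper": 0.53},{"x": 3,"y": 0,"z": 0.4,"ax": 0,"ay": 0,"az": 0,"gripper": 0.53}]}}

```text
clock: 18.65
position: [0.4497, 0.2266, 0.0238]
ee_rot: [0.687, 0.724, 0.049, -0.051]
ft_force: [-0.3, -6.2, 3.7]
grip_width: 0.469
grasp_force: 2.8
```

```bash
python3 s.py
```

```text
[449.68959958 226.57444163  23.82368151] [-0.32660174 -6.19473639  3.68562513] [[0.999, 0.052, 0.002], [-0.006, 0.141, -0.99]]
[ 0.98950649 -0.00389473  0.14142753] [ 0.14149571  0.00167173 -0.98993746]
```

Emit:
{"api": "apply_moves", "payload": {"rows": [{"x": 3,"y": 0,"z": 0.2,"ax": 0,"ay": 0,"az": 0,"gripper": 0.53},{"x": 3,"y": 0,"z": 0.3,"ax": 0,"ay": 0,"az": 0,"gripper": 0.53},{"x": 3,"y": 0,"z": 0.3,"ax": 0,"ay": 0,"az": 0,"gripper": 0.53}]}}

```text
clock: 18.9
position: [0.4488, 0.237, 0.0239]
ee_rot: [0.686, 0.724, 0.05, -0.051]
ft_force: [0.2, -3.3, 1.5]
grip_width: 0.473
grasp_force: 2.1
```

```bash
cat > m2.py <<'E'
from h import *
p,R,o=pose();print(p,o["ft_force"])
for n in("side","wrist","top"):
    c=camera(n);I=c["color"].astype(int);m=(I[...,0]>I[...,2]+50)&(I[...,0]>I[...,1]+20)&(I[...,0]>90)
    nl,lab,st,ce=cv2.connectedComponentsWithStats(cv2.morphologyEx(m.astype(np.uint8),3,np.ones((7,7))))
    for s,e in zip(st[1:],ce[1:]):
        q=ray(c,e,.07)*1000
        if s[4]>100 and q[0]<520 and q[1]>200: print(n,s,q.round(),blob(c,m,(s[0],s[1],s[0]+s[2],s[1]+s[3]),.07))
    cv2.imwrite(f"pics/{n}_{o['clock']:.2f}.png",c["color"][:,:,::-1])
E
python3 m2.py
```

```text
[448.76747428 237.02676416  23.85459293] [ 0.23528752 -3.27542181  1.49354782]
side [187 245  31  32 501] [448. 283.  70.] ((449.1408996582031, 282.2759094238281), (84.8013687133789, 63.38886642456055), 2.3279576301574707)
wrist [  117    77   301   213 35227] [449. 285.  70.] ((449.089111328125, 283.10296630859375), (85.04199981689453, 64.21998596191406), 2.978161573410034)
```

Emit:
{"api": "apply_moves", "payload": {"rows": [{"x": 3,"y": 0,"z": 0.4,"ax": 0,"ay": 0,"az": 0,"gripper": 0.53},{"x": 3,"y": 0,"z": 0.4,"ax": 0,"ay": 0,"az": 0,"gripper": 0.53},{"x": 3,"y": 0,"z": 0.4,"ax": 0,"ay": 0,"az": 0,"gripper": 0.53},{"x": 3,"y": 0,"z": 0.4,"ax": 0,"ay": 0,"az": 0,"gripper": 0.53},{"x": 3,"y": 0,"z": 0.4,"ax": 0,"ay": 0,"az": 0,"gripper": 0.53}]}}

```text
clock: 19.47
position: [0.4479, 0.2519, 0.0236]
ee_rot: [0.686, 0.724, 0.049, -0.051]
ft_force: [0.0, -6.2, 3.1]
grip_width: 0.469
grasp_force: 3.0
```

Emit:
{"api": "apply_moves", "payload": {"rows": [{"x": 1.5,"y": 0,"z": 0.2,"ax": 0,"ay": 0,"az": 0,"gripper": 0.53},{"x": 1.5,"y": 0,"z": 0.2,"ax": 0,"ay": 0,"az": 0,"gripper": 0.53},{"x": 0,"y": 0,"z": 0,"ax": 0,"ay": 0,"az": 0,"gripper": 0.53}]}}

```text
clock: 19.72
position: [0.4476, 0.2553, 0.0236]
ee_rot: [0.686, 0.724, 0.049, -0.051]
ft_force: [0.3, -3.9, 2.8]
grip_width: 0.467
grasp_force: 2.1
```

Emit:
{"api": "apply_moves", "payload": {"rows": [{"x": 1.5,"y": 0,"z": 0.2,"ax": 0,"ay": 0,"az": 0,"gripper": 0.53},{"x": 0,"y": 0,"z": 0,"ax": 0,"ay": 0,"az": 0,"gripper": 0.53}]}}

```text
clock: 19.88
position: [0.4475, 0.2567, 0.0236]
ee_rot: [0.686, 0.724, 0.049, -0.051]
ft_force: [1.5, -5.3, 3.1]
grip_width: 0.473
grasp_force: 2.4
```

Expected contact is near y ≈ 258; going on in small steps until the force rises.

Emit:
{"api": "apply_moves", "payload": {"rows": [{"x": 1.5,"y": 0,"z": 0.2,"ax": 0,"ay": 0,"az": 0,"gripper": 0.53},{"x": 0,"y": 0,"z": 0,"ax": 0,"ay": 0,"az": 0,"gripper": 0.53}]}}

```text
clock: 20.05
position: [0.4474, 0.2582, 0.0236]
ee_rot: [0.686, 0.724, 0.049, -0.051]
ft_force: [0.7, -5.8, 4.4]
grip_width: 0.469
grasp_force: 2.4
```

Emit:
{"api": "apply_moves", "payload": {"rows": [{"x": 1.2,"y": 0,"z": 0.2,"ax": 0,"ay": 0,"az": 0,"gripper": 0.53},{"x": 0,"y": 0,"z": 0,"ax": 0,"ay": 0,"az": 0,"gripper": 0.53}]}}

```text
clock: 20.22
position: [0.4474, 0.2593, 0.0236]
ee_rot: [0.686, 0.724, 0.049, -0.051]
ft_force: [0.7, -4.6, 4.7]
grip_width: 0.472
grasp_force: 2.7
```

Emit:
{"api": "apply_moves", "payload": {"rows": [{"x": 1,"y": 0,"z": 0.1,"ax": 0,"ay": 0,"az": 0,"gripper": 0.53},{"x": 0,"y": 0,"z": 0,"ax": 0,"ay": 0,"az": 0,"gripper": 0.53}]}}

```text
clock: 20.38
position: [0.4473, 0.2603, 0.0236]
ee_rot: [0.686, 0.724, 0.049, -0.051]
ft_force: [0.9, -5.3, 2.7]
grip_width: 0.469
grasp_force: 2.5
```

Emit:
{"api": "apply_moves", "payload": {"rows": [{"x": 1,"y": 0,"z": 0.1,"ax": 0,"ay": 0,"az": 0,"gripper": 0.53},{"x": 0,"y": 0,"z": 0,"ax": 0,"ay": 0,"az": 0,"gripper": 0.53}]}}

```text
clock: 20.55
position: [0.4473, 0.2605, 0.0236]
ee_rot: [0.687, 0.724, 0.049, -0.051]
ft_force: [-0.0, -8.4, 5.7]
grip_width: 0.467
grasp_force: 4.1
```

Emit:
{"api": "apply_moves", "payload": {"rows": [{"x": 1,"y": 0,"z": 0.1,"ax": 0,"ay": 0,"az": 0,"gripper": 0.53},{"x": 0,"y": 0,"z": 0,"ax": 0,"ay": 0,"az": 0,"gripper": 0.53}]}}

```text
clock: 20.72
position: [0.4473, 0.2606, 0.0235]
ee_rot: [0.687, 0.723, 0.048, -0.051]
ft_force: [0.2, -12.0, 7.2]
grip_width: 0.47
grasp_force: 5.9
```

Emit:
{"api": "apply_moves", "payload": {"rows": [{"x": 1,"y": 0,"z": 0.1,"ax": 0,"ay": 0,"az": 0,"gripper": 0.53},{"x": 0,"y": 0,"z": 0,"ax": 0,"ay": 0,"az": 0,"gripper": 0.53}]}}

```text
clock: 20.88
position: [0.4473, 0.2607, 0.0235]
ee_rot: [0.687, 0.723, 0.048, -0.05]
ft_force: [-1.6, -15.7, 9.9]
grip_width: 0.472
grasp_force: 7.7
```

```bash
python3 m2.py; python3 - <<'E'
import cv2,glob,os
f=sorted(glob.glob("pics/side_*"))[-1];w=sorted(glob.glob("pics/wrist_*"))[-1]
a=cv2.resize(cv2.imread(f)[215:325,140:270],None,fx=3,fy=3);b=cv2.imread(w)[:330,112:512];
cv2.imwrite("pics/last.png",cv2.hconcat([a,b]))
E
```

```text
[447.34314481 260.69940056  23.53599386] [ -1.6388326  -15.74902308   9.93538091]
side [181 249  31  33 516] [447. 306.  70.] ((447.86651611328125, 305.75128173828125), (84.3713607788086, 63.59140396118164), 3.247159242630005)
wrist [  116    79   302   213 35307] [448. 308.  70.] ((447.8079528808594, 305.60870361328125), (85.080810546875, 64.14122772216797), 2.926759958267212)
```

Contact with the bar is firm: the tool stops at y ≈ 0.2606 while the force climbs. The rack's angle of about 3° matches the bar. Now backing off.

Emit:
{"api": "apply_moves", "payload": {"rows": [{"x": -3,"y": 0,"z": -0.4,"ax": 0,"ay": 0,"az": 0,"gripper": 0.53},{"x": -15,"y": 0,"z": -2,"ax": 0,"ay": 0,"az": 0,"gripper": 0.53},{"x": -30,"y": 0,"z": -4,"ax": 0,"ay": 0,"az": 0,"gripper": 0.53},{"x": -20,"y": 0,"z": -25,"ax": 0,"ay": 0,"az": 0,"gripper": 0.53},{"x": -10,"y": 0,"z": -35,"ax": 0,"ay": 0,"az": 0,"gripper": 0.53}]}}

```text
clock: 21.45
position: [0.4497, 0.1746, 0.0767]
ee_rot: [0.687, 0.724, 0.047, -0.052]
ft_force: [1.2, -0.1, 1.7]
grip_width: 0.473
grasp_force: 0.0
```

Emit:
{"api": "apply_moves", "payload": {"rows": [{"x": -10,"y": 0,"z": -35,"ax": 0,"ay": 0,"az": 0,"gripper": 0.53},{"x": -10,"y": 0,"z": -35,"ax": 0,"ay": 0,"az": 0,"gripper": 0.53},{"x": 0,"y": 0,"z": 0,"ax": 0,"ay": 0,"az": 0,"gripper": 0.53},{"x": 0,"y": 0,"z": 0,"ax": 0,"ay": 0,"az": 0,"gripper": 0.53}]}}

```text
clock: 21.78
position: [0.454, 0.1484, 0.1466]
ee_rot: [0.686, 0.724, 0.052, -0.052]
ft_force: [-0.5, 1.0, -0.4]
grip_width: 0.468
grasp_force: 0.0
```

```bash
python3 m2.py; python3 - <<'E'
import cv2,glob
f=sorted(glob.glob("pics/side_*"))[-1];w=sorted(glob.glob("pics/wrist_*"))[-1]
a=cv2.resize(cv2.imread(f)[215:325,140:270],None,fx=3,fy=3);b=cv2.imread(w)[:330,112:512];
cv2.imwrite("pics/last.png",cv2.hconcat([a,b]))
E
```

```text
[453.97869661 148.39082081 146.61910579] [-0.51227605  1.00221839 -0.4011914 ]
side [181 249  31  33 516] [447. 306.  70.] ((447.86651611328125, 305.75128173828125), (84.3713607788086, 63.59140396118164), 3.247159242630005)
wrist [ 194    0  138   30 2108] [450. 282.  70.] ((462.973388671875, 283.5121765136719), (23.619037628173828, 16.563724517822266), 3.142986297607422)
top [123 243  23  34 666] [447. 311.  70.] ((447.6315612792969, 308.8997802734375), (83.0535659790039, 56.42155838012695), 3.0181431770324707)
```

View pics/last.png

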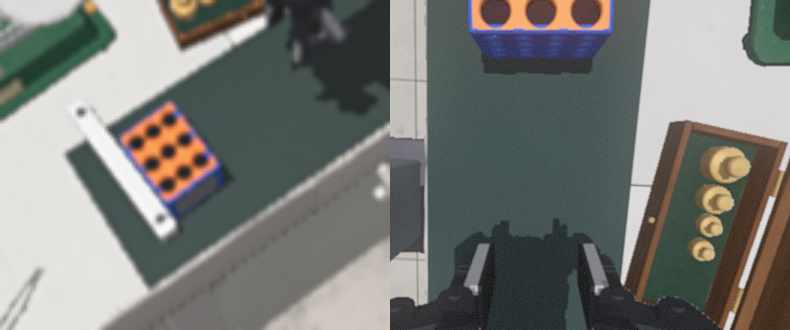

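The rack has its nine-hole orange face on top, at about (170,150), flush along the bar running from (80,110) to (165,230). The gripper is clear. Handing in.

```bash
python3 -c "
from workcell import *
print(hand_in())"
```

```text
the job is handed in; nothing more can be done
None
```

I rolled the rack two faces on, so the orange face is on top, slid it flush against the stop bar and handed the job in at about 22 s; no verdict came back.

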